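Collect castor wheels on the carrier rod

TASK

Take the carrier rod from its stand by the handle and thread its tip through the three castor wheels in the rack, pushing gently on until the rod's collar has packed the wheels together and the rack's sprung end plate gives by about 5 mm, without forcing it to the end of its travel. Then lift the three wheels off together on the rod and lay the loaded rod gently back in the stand's two notches, all three wheels hanging between the uprights, and let go. Leave the smoker, the jar and the hive tool alone.

Things in the scene. Friction and masses are not known exactly. Their poses are not given: they have to be found in the camera images.
- rod_grip (a point): Centre of the carrier rod's dark wooden handle: 40 mm long, 14 wide (pinch this), 24 high; the loose rod weighs 100 g and starts in the stand. x axis along the rod to its tip, z up. Along x from here: handle to 20 mm, square 9 mm neck 20-36, collar (22 mm diameter) 36-41, round 9 mm steel rod 41-132, then a taper.
- rod_tip (a point): Tip of the carrier rod, on its axis, 145 mm along x from the handle's centre; the last 13 mm taper from 9 to 3 mm diameter.
- stand_home (a point): Where the handle's centre lies with the rod home in the fixed stand, 62 mm above the table; x axis level, along the rod to its tip. 28 mm along x is an 8 mm thick aluminium upright with a flared flat notch (floor 12 mm wide) for the square neck, 4 mm clear of handle and collar. The stand's wooden foot is 12 mm high, 90 wide, and begins 14 mm along x.
- stand_vee (a point): Rod's axis at the far upright of the stand, 125 mm along x from stand_home: 8 mm thick, V notch for the round rod. The horns of both uprights reach 75 mm above the table. Between the seated collar and this upright are 80 mm; the three wheels packed against the collar take 72 mm.
- rack: Fixed wheel rack; origin on the table under the middle of the row, x axis level along the row, from the open end (where the rod goes in) to the end plate. Two steel rails along x, 39 mm apart, tops 30 mm above the table, start 60 mm before the origin and carry the wheels with bores 53 mm above the table. Wooden base 12 mm high, 75 wide.
- rack_far (a point): Far end of the rack's rails, 160 mm along x from its origin, at bore height. Before it a sprung end plate is clamped: a steel fork 74 mm high with a 20 mm slot, open above, for the rod's tip. Its face stands 50 to 95 mm along x from the rack's origin: not reported, to be felt. It yields up to 8 mm at 1 N/mm, then is solid. Sliding the wheels adds 1-3 N; over 16 N does damage.
- wheel_a_center (a point): Centre (mid-bore, mid-width) of the first (nearest the open end) of three identical castor wheels standing in a row on the rack: 60 mm diameter, 24 mm wide, dark tyre on a grey hub, about 70 g, plain 12 mm bore right through. Its x axis runs along the bore, away from the rack's open end. The wheel is loose and can slide along the rails.
- wheel_b_center (a point): Centre (mid-bore, mid-width) of the middle of three identical castor wheels standing in a row on the rack: 60 mm diameter, 24 mm wide, dark tyre on a grey hub, about 70 g, plain 12 mm bore right through. Its x axis runs along the bore, away from the rack's open end. The wheel is loose and can slide along the rails.
- wheel_c_center (a point): Centre (mid-bore, mid-width) of the last (nearest the end plate) of three identical castor wheels standing in a row on the rack: 60 mm diameter, 24 mm wide, dark tyre on a grey hub, about 70 g, plain 12 mm bore right through. Its x axis runs along the bore, away from the rack's open end. The wheel is loose and can slide along the rails.
- smoker: Bystander: bee smoker, a steel can 100 mm across and 185 mm tall with a wooden bellows behind; origin at its underside.
- jar: Bystander: amber glass jar, 68 mm across, 90 mm tall; origin at its underside.
- hive_tool: Bystander: flat steel hive tool, 220 mm long, 6 mm thick, lying on the table; origin at its underside.
Not all that is in view belongs to the job. Leave any red look-alike of the part that bears rod_grip alone.

How it is judged:
By the outcome, as a careful person would: the job done as asked, in the order asked, and still so for the second after the job is handed in, with the robot touching nothing.
It also fails if it takes over 72 s, if anything falls off the work surface, if the arm or the gripper's body presses on something with over 40 N, if the wrist force passes 120 N, or if a joint passes its speed limit or range.

ROBOT

A 6-joint arm with a two-finger parallel gripper is mounted at the origin on the work surface. World frame = base frame: x ahead of the robot, y to its left, z up, the work surface at z = 0. Lengths are in mm, angles in rad, forces in N, time in s.
With the tool pointing down it reaches from about 275 to 850 mm from the base axis. Payload 19 kg.
Tool frame: the origin (TCP) lies midway between the tips of the shut fingers; the grasp point (between the pads) lies 19 mm behind it (bot.hold_point_z is the z of the grasp point in the tool frame, in mm); z points along the fingers, y is the direction in which the jaws open and shut (so a half turn about z gives the same grasp; the last joint's range is limited). The gripper opens to 85 mm and grips with 20 to 120 N. Pads are 22 mm wide; open, the fingers measure 114 mm over their backs; the gripper's body (76 mm by 85 mm) begins 54 mm behind the grasp point. The pads swing forward as they close: fully open they stand 13 mm farther back than shut.
Start: joints at [1.157, 0.15, 1.437, -0, 1.554, -0.134], TCP at [158.799, 552.606, 231.267] pointing down, gripper open.
Joint ranges: [-2.8, 2.8], [-0.68, 2.1], [0.12, 2.68], [-1.39, 4.53], [0.16, 2.79], [-2.81, 2.81]. Speed limits (rad/s): [1.89, 1.89, 2.22, 3.01, 3.01, 3.01].

INTERFACE

Orientations are given as a unit quaternion [w, x, y, z].
In Python, from workcell import bot gives the robot as it stands.
- The arm moves only by the tool apply_moves, never from a script. Its argument "targets" is text: rows parted by semicolons, each of 4 numbers parted by spaces: the shift along the tool's x, y, z in m, then the turn about the tool's z in rad. In form: x y z yaw; .... A call has 1 to 20 rows; each row shifts and turns the pose as measured when the row begins, along the tool's axes as they then stand; what a row does not reach is not made up. A row lasts 1/8 s, in which the tool goes at most 62.5 mm and 10.7 degrees, less where a joint would pass 70% of its speed; a pose out of reach is approached as far as the arm can. A call is refused whole if a number of a shift passes 0.0625 or a number of a turn 0.188, either way. A call with a gripper value outside its range is refused whole. "grip" is the closure, from -1 (fully open) to 1 (shut), set as the call begins (left out, the last holds). The fingers move at their own pace and stop on an object; "squeeze" is the grip in N (left out, the last holds). Time passes only in rows, so rows that do not move let the fingers close. It gives the time, the measured TCP pose, the force and the opening at its end, in the units of the state.
- bot.state(): the state, without advancing time (a new reading comes with each control period).
- bot.read_camera(name): name is "scene" or "top" or "wrist"; returns a dict with "color" (480x640x3 uint8, red, green, blue), "fx", "fy", "cx", "cy" (pixels), "k1" (the pictures are not rectified: a ray, as slopes to the right and down, at radius r is drawn at 1 + k1 r^2 times it, then the intrinsics apply), "rvec" (rotation vector, rad) and "tvec" (3), from world to camera coordinates, as OpenCV has them; the wrist camera has in their place "mount" (4x4, takes a point from camera to tool coordinates, whose origin is the TCP and whose axes are the flange's). Camera axes: x right, y down, z forward; pixel columns grow to the right and rows downward; lengths in mm; the calibration is good to about 2 mm. A picture is of the moment at which its call begins: read the wrist's pose just before it. There is no depth.
- bot.finish_job(): hands the job in, once; it reports no verdict.
Trained networks look in a picture, given as the dict that the camera call returned (one of the last four; its "shot" number tells which), for a name from the list of things; names that differ only in an ending like _2 or _b are one class to them, and where a whole thing is asked for, a point or a joint stands for the part that bears it (a point fixed in the world has none). Each returns a list of dicts, best first, with "p" (0 to 1); they miss things now and then, are a little off and sometimes report something else, mostly with a low value. They report only what shows in the picture. A call takes as long as a camera call. They do not tell look-alikes from the thing itself.
- bot.boxes_of(query, picture): "extent" ([left, top, right, bottom] in pixels, round what is visible of it).
- bot.outline_of(query, picture): "mask" (480x640 bool, what is visible of it) and "extent" ([left, top, right, bottom] in pixels, round what is visible of it).
The state is a dict: "t": time; "joint_pos": joint angles; "joint_velocities": joint speeds; "tau": joint torques, N m; "ee_pos": TCP position; "tcp_rot": TCP orientation; "wrist_force": force on the tool from outside, world axes, zero at the start; "ft_torque": the same for the moment, N m; "gripper_width": finger opening in mm.
Only numpy, scipy, OpenCV 4.12 (cv2) and the standard library are available. Lean on these libraries where they do the work, as an engineer would, in place of code of your own. Each camera call takes 0.05 s, during which the arm holds its last target.

## Working session

There is one attempt and no reset: what is moved stays moved. The work goes in short steps, Python scripts to look and compute and a tool call to move; the robot and the scene stay as the last step left them, time stands still between calls to the robot, and variables do not carry over. Pictures are saved under pics/ and viewed, and the job is handed in when it is done.

Besides the shell and the picture viewer there is one more tool, called after "Emit:" as name(argument=value, ...) on one line, values as JSON. apply_moves: Moves the arm, as the interface text tells. Its arguments: {"type":"object","properties":{"targets":{"type":"string"},"grip":{"type":"number"},"squeeze":{"type":"number"}},"required":["targets"]}

```bash
ls; mkdir -p pics; python3 - <<'E'
from workcell import bot
import cv2
s=bot.state(); print(s)
for n in ("scene","top","wrist"):
    p=bot.read_camera(n); cv2.imwrite(f"pics/{n}0.png",p["color"][:,:,::-1])
    print(n,{k:v for k,v in p.items() if k!="color"})
print(bot.hold_point_z)
E
```

```text
pics
{'t': 0.0, 'joint_pos': array([ 1.15701870e+00,  1.51005187e-01,  1.43802960e+00,  1.83760399e-05,
        1.55379002e+00, -1.34036627e-01]), 'joint_velocities': array([ 0.00080902, -0.00051021,  0.00078594, -0.00063814, -0.00023243,
        0.0010158 ]), 'tau': array([ 1.27578392e-04, -7.13054395e+01, -5.70865524e+01, -1.91844492e-04,
        8.79186293e-03,  8.83387793e-05]), 'ee_pos': array([158.69666396, 552.41469452, 230.66524324]), 'tcp_rot': array([-1.75489398e-04,  1.39415014e-01,  9.90233848e-01, -5.90623942e-04]), 'wrist_force': array([ 0.04712093, -0.17233964,  0.04807296]), 'ft_torque': array([-0.01246481,  0.02958979,  0.01701529]), 'gripper_width': 85.75604881101232}
scene {'fx': 494.6993036784896, 'fy': 494.6993036784896, 'cx': 320.5567046826385, 'cy': 235.65971525720036, 'k1': -0.0789507461312277, 'rvec': array([ 1.4112814 ,  2.35542411, -0.71055562]), 'tvec': array([ 250.7849953 , -405.80523825, 1448.25231084]), 'shot': 1}
top {'fx': 504.00609583256954, 'fy': 504.00609583256954, 'cx': 317.09581195394577, 'cy': 238.59625812546926, 'k1': -0.06465365774723725, 'rvec': array([ 2.16502559, -2.1891609 ,  0.07797349]), 'tvec': array([  37.49020969,  567.78882154, 1083.36229245]), 'shot': 2}
wrist {'fx': 401.21276849692777, 'fy': 401.21276849692777, 'cx': 321.97819562610545, 'cy': 233.13898903563285, 'k1': -0.07800188451632087, 'mount': array([[-2.01703158e-04, -9.64883345e-01, -2.62678682e-01,
         6.67529160e+01],
       [ 9.99999917e-01, -2.87422971e-04,  2.87904963e-04,
        -3.61367684e-01],
       [-3.53294591e-04, -2.62678602e-01,  9.64883323e-01,
        -1.42110116e+02],
       [ 0.00000000e+00,  0.00000000e+00,  0.00000000e+00,
         1.00000000e+00]]), 'shot': 3}
-18.700000000000003
```

View pics/scene0.png

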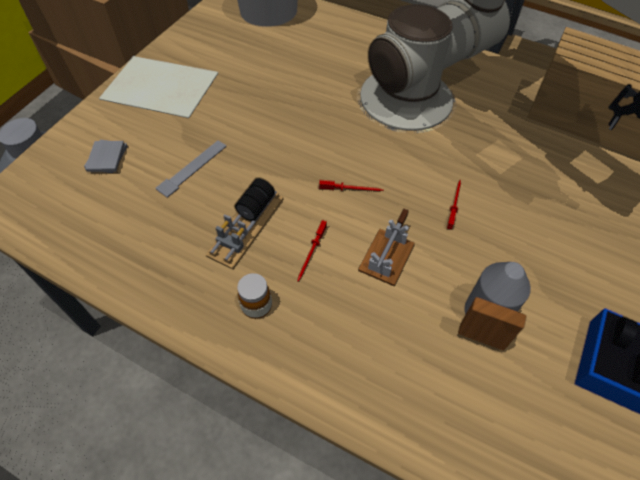

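View pics/top0.png

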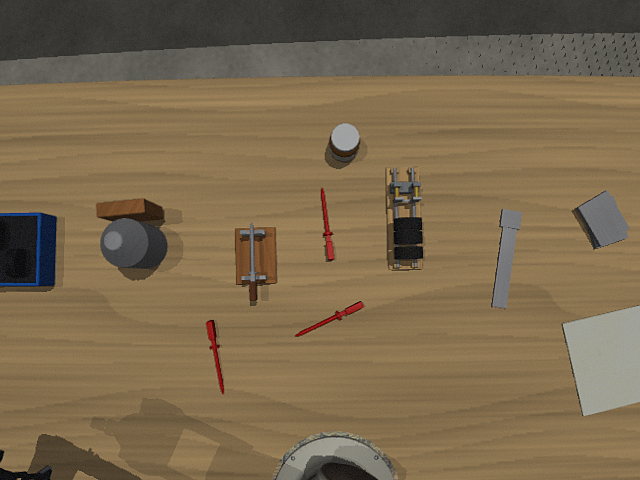

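View pics/wrist0.png

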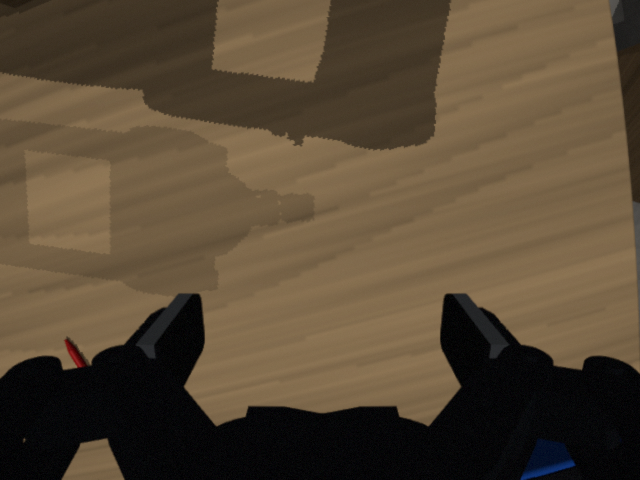

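```bash
cat > h.py <<'E'
import numpy as np, cv2
from scipy.spatial.transform import Rotation as R
from workcell import bot
def cam(p, st=None):
    """returns C (3), Rwc (cam->world)"""
    if "rvec" in p:
        Rm=cv2.Rodrigues(np.array(p["rvec"]))[0]; return -Rm.T@p["tvec"], Rm.T
    q=st["tcp_rot"]; T=R.from_quat([q[1],q[2],q[3],q[0]]).as_matrix(); M=p["mount"]
    return T@M[:3,3]+st["ee_pos"], T@M[:3,:3]
def K(p): return np.array([[p["fx"],0,p["cx"]],[0,p["fy"],p["cy"]],[0,0,1.]])
def ray(p,uv,st=None):
    C,Rw=cam(p,st)
    n=cv2.undistortPoints(np.array(uv,float).reshape(-1,1,2),K(p),np.array([p["k1"],0,0,0,0]))[:,0]
    d=np.c_[n,np.ones(len(n))]@Rw.T
    return C,d
def onz(p,uv,z,st=None):
    C,d=ray(p,uv,st); return C+d*((z-C[2])/d[:,2])[:,None]
def proj(p,X,st=None):
    C,Rw=cam(p,st); Rm=Rw.T; t=-Rm@C
    return cv2.projectPoints(np.array(X,float).reshape(-1,1,3),cv2.Rodrigues(Rm)[0],t,K(p),np.array([p["k1"],0,0,0,0]))[0][:,0]
E
python3 - <<'E'
from h import *
im=cv2.imread("pics/top0.png")
a=cv2.resize(im[215:310,225:285],None,fx=6,fy=6,interpolation=cv2.INTER_CUBIC)
b=cv2.resize(im[160:275,375:435],None,fx=5,fy=5,interpolation=cv2.INTER_CUBIC)
H=max(a.shape[0],b.shape[0]); pad=lambda z: cv2.copyMakeBorder(z,0,H-z.shape[0],0,0,cv2.BORDER_CONSTANT)
cv2.imwrite("pics/zoom0.png",np.hstack([pad(a),pad(b)]))
p=bot.read_camera("top")
for q in ("rod_grip","wheel_a_center","rack","rod_tip","stand_home","smoker","jar","hive_tool"):
    try: print(q,[(np.round(d["extent"],1).tolist(),round(d["p"],2)) for d in bot.boxes_of(q,p)[:6]])
    except Exception as e: print(q,e)
print(np.round(onz(p,[[253,297],[252,224]],62),1))
print(np.round(onz(p,[[404.5,268],[404.5,168]],30),1))
E
```

```text
rod_grip [([297.5, 300.1, 364.8, 336.1], 0.94), ([249.6, 226.5, 258.3, 302.7], 0.83), ([319.8, 188.7, 331.7, 260.2], 0.69), ([205.2, 320.0, 225.8, 390.6], 0.67)]
wheel_a_center [([395.2, 246.9, 424.1, 259.9], 0.91)]
rack [([382.8, 164.5, 418.6, 269.4], 0.57), ([234.8, 231.7, 277.6, 285.2], 0.34)]
rod_tip [([297.4, 302.2, 367.3, 333.9], 0.85), ([249.5, 227.9, 260.8, 302.7], 0.83), ([321.3, 188.6, 336.0, 260.9], 0.8), ([207.4, 319.3, 223.2, 392.3], 0.75), ([235.9, 228.7, 279.6, 287.9], 0.19)]
stand_home [([234.0, 229.8, 277.9, 283.5], 0.61)]
smoker [([94.6, 197.9, 167.9, 267.4], 0.66), ([494.5, 208.2, 521.9, 308.1], 0.54)]
jar [([329.1, 122.5, 361.8, 164.6], 0.65)]
hive_tool [([492.5, 208.3, 522.3, 308.4], 0.78), ([93.9, 196.2, 169.1, 269.3], 0.58)]
[[443.4 167.   62. ]
 [597.7 169.   62. ]]
[[ 501.4 -158.    30. ]
 [ 721.8 -163.6   30. ]]
```

View pics/zoom0.png

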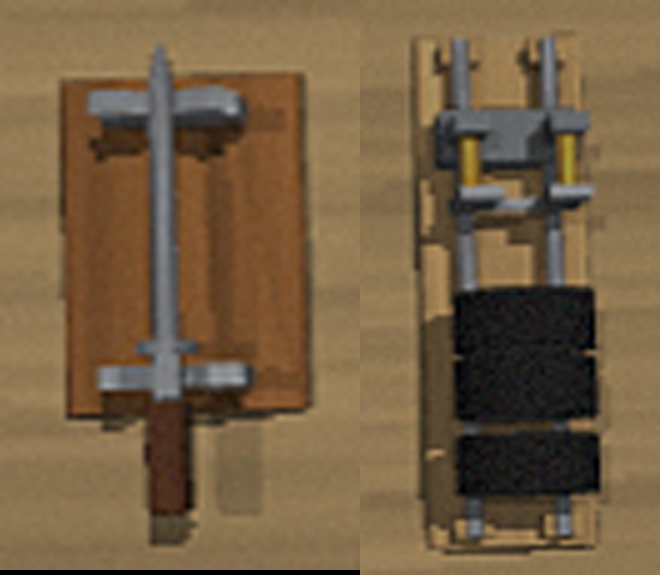

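```bash
cat >> h.py <<'E'
def Rt(st):
    q=st["tcp_rot"]; return R.from_quat([q[1],q[2],q[3],q[0]]).as_matrix()
def plan(tgt,head,n,st=None,taper=True):
    """rows to reach TCP xyz (mm) and tool-x heading (rad,world)"""
    st=st or bot.state(); T=Rt(st); h0=np.arctan2(T[1,0],T[0,0])
    dy=-(head-h0); dy=(dy+np.pi)%(2*np.pi)-np.pi
    d=(np.array(tgt)-st["ee_pos"])/n; rows=[]
    for i in range(n):
        s=T.T@d/1000; rows.append("%.4f %.4f %.4f %.3f"%(*s,dy/n)); T=T@R.from_euler("z",dy/n).as_matrix()
    print("; ".join(rows))
def show():
    s=bot.state(); T=Rt(s); print("t %.2f"%s["t"],"tcp",np.round(s["ee_pos"],1),"head %.4f"%np.arctan2(T[1,0],T[0,0]),"tilt",np.round(T[:,2],3),"F",np.round(s["wrist_force"],1),"w %.1f"%s["gripper_width"],"j",np.round(s["joint_pos"],2)); return s
E
python3 -c "
from h import *
plan([530,168,230],0.0,17)"
```

```text
-0.0272 -0.0157 0.0001 0.168; -0.0295 -0.0109 0.0001 0.168; -0.0309 -0.0058 0.0001 0.168; -0.0314 -0.0006 0.0001 0.168; -0.0311 0.0047 0.0001 0.168; -0.0299 0.0098 0.0001 0.168; -0.0278 0.0147 0.0001 0.168; -0.0249 0.0192 0.0001 0.168; -0.0214 0.0231 0.0001 0.168; -0.0172 0.0263 0.0001 0.168; -0.0126 0.0288 0.0001 0.168; -0.0075 0.0305 0.0001 0.168; -0.0023 0.0314 0.0001 0.168; 0.0030 0.0313 0.0001 0.168; 0.0082 0.0304 0.0001 0.168; 0.0131 0.0286 0.0001 0.168; 0.0177 0.0260 0.0001 0.168
```

Emit:
apply_moves(targets="-0.027 -0.016 0 0.168; -0.0295 -0.011 0 0.168; -0.031 -0.006 0 0.168; -0.031 -0.0006 0 0.168; -0.031 0.005 0 0.168; -0.030 0.010 0 0.168; -0.028 0.015 0 0.168; -0.025 0.019 0 0.168; -0.021 0.023 0 0.168; -0.017 0.026 0 0.168; -0.0126 0.029 0 0.168; -0.0075 0.0305 0 0.168; -0.0023 0.0314 0 0.168; 0.003 0.0313 0 0.168; 0.008 0.0304 0 0.168; 0.013 0.0286 0 0.168; 0.0177 0.026 0 0.168; 0 0 0 0")

```text
t: 2.85
ee_pos: [524.8, 140.7, 232.0]
tcp_rot: [-0.001, 0.999, -0.044, 0.001]
wrist_force: [-0.7, -0.2, -0.0]
gripper_width: 85.5
```

```bash
python3 - <<'E'
from h import *
s=show(); p=bot.read_camera("wrist"); cv2.imwrite("pics/w1.png",p["color"][:,:,::-1])
plan([530,168,190],0.0,3)
E
```

```text
t 2.85 tcp [524.8 140.7 232. ] head -0.0887 tilt [ 0.002  0.001 -1.   ] F [-0.7 -0.2 -0. ] w 85.5 j [0.12 0.08 1.51 0.   1.55 1.78]
0.0011 -0.0089 0.0141 -0.029; 0.0014 -0.0089 0.0141 -0.029; 0.0017 -0.0089 0.0141 -0.029
```

View pics/w1.png

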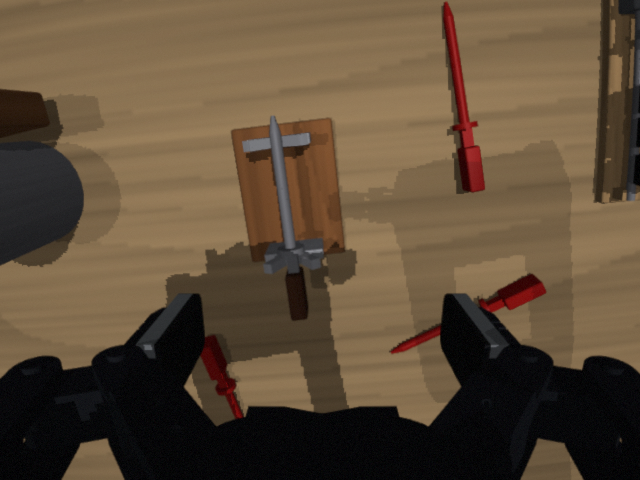

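```bash
python3 - <<'E'
from h import *
s=show(); p=bot.read_camera("wrist")
im=p["color"][:,:,::-1]
cv2.imwrite("pics/w1z.png",cv2.resize(im[100:340,220:360],None,fx=2.5,fy=2.5,interpolation=cv2.INTER_CUBIC))
print(np.round(onz(p,[[275,118],[292,240]],62,s),1), np.round(onz(p,[[294,268],[299,318]],74,s),1))
m=bot.boxes_of("rod_grip",p); print([(np.round(d["extent"],1),d["p"]) for d in m])
E
```

```text
t 2.90 tcp [524.2 141.5 232.1] head -0.0856 tilt [ 0.002  0.002 -1.   ] F [0.1 0.7 0. ] w 85.4 j [0.12 0.08 1.51 0.   1.55 1.78]
[[598.2 170.8  62. ]
 [502.  167.9  62. ]] [[482.2 167.5  74. ]
 [438.2 168.   74. ]]
[(array([269.7, 113.2, 312.8, 319.5]), 0.88), (array([204.4, 336.9, 244.1, 419.2]), 0.87), (array([392.4, 273.4, 549.1, 352.8]), 0.68), (array([441.9,   2.8, 484.5, 192. ]), 0.64)]
```

View pics/w1z.png

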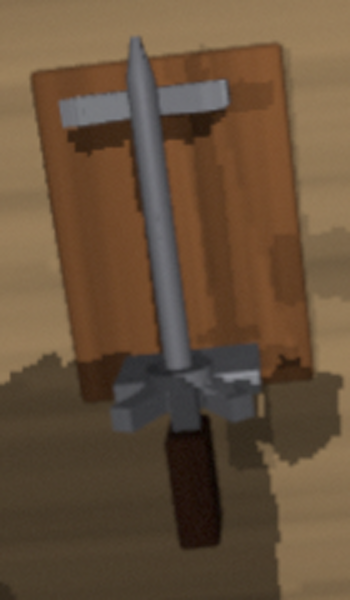

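```bash
python3 -c "
from h import *
plan([457,167.5,120],0.015,4)"
```

```text
-0.0172 -0.0048 0.0281 -0.024; -0.0170 -0.0052 0.0281 -0.024; -0.0169 -0.0056 0.0281 -0.024; -0.0168 -0.0060 0.0281 -0.024
```

Emit:
apply_moves(targets="-0.0172 -0.005 0.028 -0.024; -0.017 -0.005 0.028 -0.024; -0.017 -0.0056 0.028 -0.024; -0.017 -0.006 0.028 -0.024; 0 0 0 0; 0 0 0 0", grip=0)

```text
t: 3.75
ee_pos: [452.9, 172.1, 119.6]
tcp_rot: [-0.002, 1.0, 0.016, 0.003]
wrist_force: [0.5, 0.6, -0.1]
gripper_width: 43.2
```

```bash
python3 - <<'E'
from h import *
s=show(); p=bot.read_camera("wrist")
im=p["color"][:,:,::-1]; cv2.imwrite("pics/w2.png",im)
E
```

```text
t 3.75 tcp [452.9 172.1 119.6] head 0.0312 tilt [ 0.007  0.003 -1.   ] F [ 0.5  0.6 -0.1] w 43.2 j [0.2  0.02 1.81 0.   1.3  1.74]
```

View pics/w2.png

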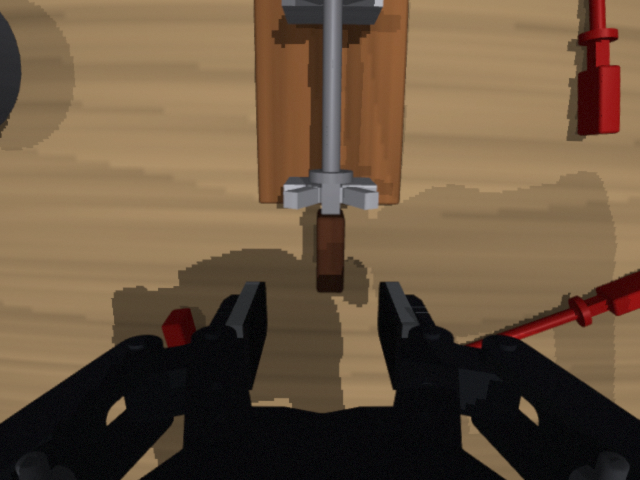

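```bash
python3 - <<'E'
from h import *
s=show(); p=bot.read_camera("wrist")
print(np.round(onz(p,[[331,211],[330,275],[330,291],[331.5,180],[332.5,20]],74,s),1))
print(np.round(onz(p,[[330,178],[331.5,60],[332.5,20]],62+4.5,s),1))
plan([457,168,43],0.015,4)
E
```

```text
t 3.80 tcp [452.9 172.  119.5] head 0.0309 tilt [ 0.006  0.003 -1.   ] F [-0.4 -0.2 -0.7] w 42.6 j [0.2  0.02 1.81 0.   1.3  1.74]
[[479.2 168.5  74. ]
 [446.6 167.8  74. ]
 [438.  167.5  74. ]
 [494.  168.8  74. ]
 [563.8 170.8  74. ]]
[[494.  169.3  66.5]
 [548.3 170.6  66.5]
 [565.6 170.7  66.5]]
0.0008 0.0010 0.0191 0.004; 0.0008 0.0010 0.0191 0.004; 0.0008 0.0010 0.0191 0.004; 0.0008 0.0010 0.0191 0.004
```

Emit:
apply_moves(targets="0.002 0.0015 0.015 0.005; 0.002 0.0015 0.018 0.003; 0.0014 0.001 0.018 0; 0 0 0.014 0; 0 0 0.006 0; 0 0 0 0")

```text
t: 4.6
ee_pos: [461.5, 167.2, 45.1]
tcp_rot: [-0.002, 1.0, 0.01, 0.004]
wrist_force: [-0.3, -0.3, 0.1]
gripper_width: 43.0
```

```bash
python3 - <<'E'
from h import *
s=show(); p=bot.read_camera("wrist")
im=p["color"][:,:,::-1]; cv2.imwrite("pics/w3.png",im)
E
```

```text
t 4.60 tcp [461.5 167.2  45.1] head 0.0196 tilt [ 0.008  0.003 -1.   ] F [-0.3 -0.3  0.1] w 43.0 j [0.19 0.11 1.88 0.   1.14 1.74]
```

View pics/w3.png

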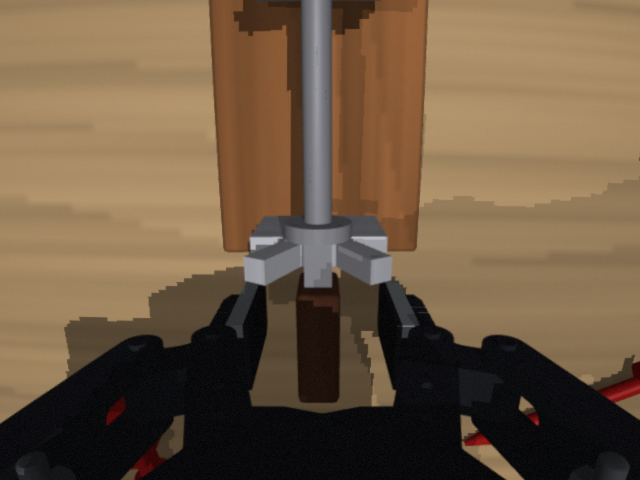

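```bash
python3 - <<'E'
from h import *
s=show(); p=bot.read_camera("wrist")
print(np.round(onz(p,[[319,288],[319,402]],74,s),1), np.round(onz(p,[[317,205],[315.5,10]],66.5,s),1))
E
```

```text
t 4.65 tcp [461.7 167.2  45.5] head 0.0196 tilt [ 0.009  0.003 -1.   ] F [-0.7  0.7  0.2] w 42.8 j [0.19 0.11 1.88 0.   1.14 1.74]
[[479.  168.2  74. ]
 [437.7 167.5  74. ]] [[503.3 169.3  66.5]
 [558.9 170.7  66.5]]
```

Emit:
apply_moves(targets="-0.002 -0.001 0.002 0; 0 0 0 0")

```text
t: 4.95
ee_pos: [460.1, 168.5, 44.5]
tcp_rot: [-0.002, 1.0, 0.01, 0.005]
wrist_force: [0.4, -0.3, 0.0]
gripper_width: 42.7
```

Emit:
apply_moves(targets="0 0 0 0; 0 0 0 0; 0 0 0 0; 0 0 0 0; 0 0 0 0; 0 0 0 0", grip=1, squeeze=90)

```text
t: 5.7
ee_pos: [460.3, 168.7, 45.0]
tcp_rot: [-0.002, 1.0, 0.01, 0.006]
wrist_force: [-0.7, 0.0, -0.0]
gripper_width: 12.5
```

```bash
python3 - <<'E'
from h import *
s=show(); p=bot.read_camera("wrist")
im=p["color"][:,:,::-1]; cv2.imwrite("pics/w4.png",im)
E
```

```text
t 5.70 tcp [460.3 168.7  45. ] head 0.0200 tilt [ 0.012  0.004 -1.   ] F [-0.7  0.  -0. ] w 12.5 j [0.19 0.11 1.88 0.   1.14 1.74]
```

View pics/w4.png

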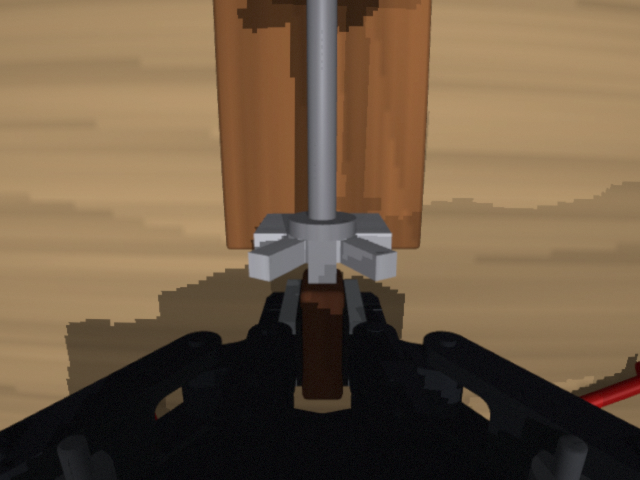

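Emit:
apply_moves(targets="0 0 -0.02 0; 0 0 -0.04 0; 0 0 -0.04 0; 0 0 0 0")

```text
t: 6.25
ee_pos: [458.5, 168.0, 147.0]
tcp_rot: [-0.002, 1.0, 0.01, 0.005]
wrist_force: [0.2, -0.1, -1.0]
gripper_width: 12.6
```

```bash
python3 - <<'E'
from h import *
s=show(); p=bot.read_camera("wrist")
im=p["color"][:,:,::-1]; cv2.imwrite("pics/w5.png",im)
plan([530,-160,145],-0.02,9)
E
```

```text
t 6.25 tcp [458.5 168.  147. ] head 0.0197 tilt [ 0.009  0.004 -1.   ] F [ 0.2 -0.1 -1. ] w 12.6 j [0.19 0.01 1.76 0.   1.36 1.74]
0.0073 0.0366 -0.0000 0.004; 0.0075 0.0365 -0.0000 0.004; 0.0076 0.0365 -0.0000 0.004; 0.0078 0.0365 -0.0000 0.004; 0.0080 0.0364 -0.0000 0.004; 0.0081 0.0364 -0.0000 0.004; 0.0083 0.0364 -0.0000 0.004; 0.0084 0.0363 -0.0000 0.004; 0.0086 0.0363 -0.0000 0.004
```

View pics/w5.png

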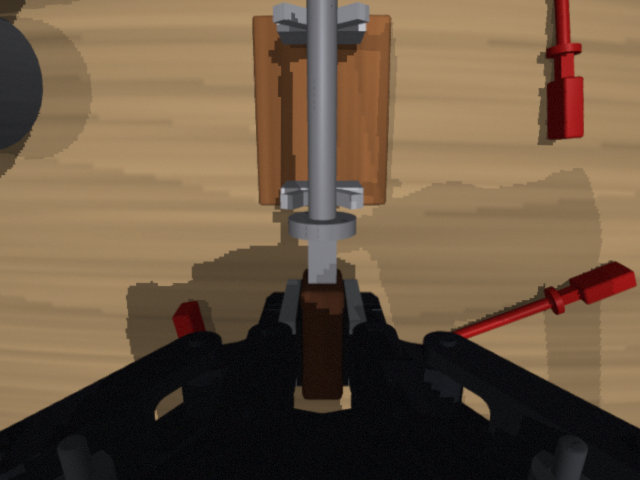

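Emit:
apply_moves(targets="0.0073 0.0366 0 0.004; 0.0075 0.0365 0 0.004; 0.0075 0.0365 0 0.004; 0.008 0.0365 0 0.004; 0.008 0.0365 0 0.004; 0.008 0.0365 0 0.004; 0.008 0.0365 0 0.004; 0.0085 0.0365 0 0.004; 0.0085 0.0365 0 0.004; 0 0 0 0; 0 0 0 0")

```text
t: 7.68
ee_pos: [526.3, -169.7, 128.3]
tcp_rot: [-0.004, 1.0, -0.008, -0.006]
wrist_force: [0.2, 0.9, -0.5]
gripper_width: 12.3
```

```bash
python3 - <<'E'
from h import *
s=show(); p=bot.read_camera("wrist")
im=p["color"][:,:,::-1]; cv2.imwrite("pics/w6.png",im)
np.save("s6.npy",s,allow_pickle=True); np.save("p6.npy",p,allow_pickle=True)
p=bot.read_camera("scene");im=p["color"][:,:,::-1]; cv2.imwrite("pics/sc6.png",cv2.resize(im[150:300,180:330],None,fx=4,fy=4,interpolation=cv2.INTER_CUBIC))
E
```

```text
t 7.67 tcp [ 526.3 -169.7  128.3] head -0.0165 tilt [-0.013  0.008 -1.   ] F [ 0.2  0.9 -0.5] w 12.3 j [-0.45  0.17  1.62  0.    1.36  1.13]
```

View pics/w6.png

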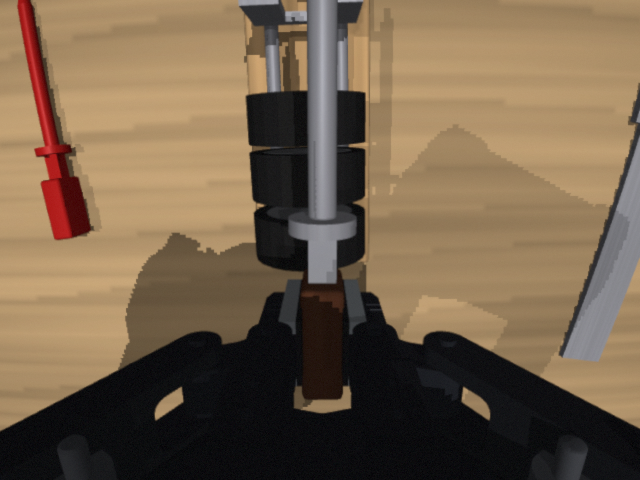

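View pics/sc6.png

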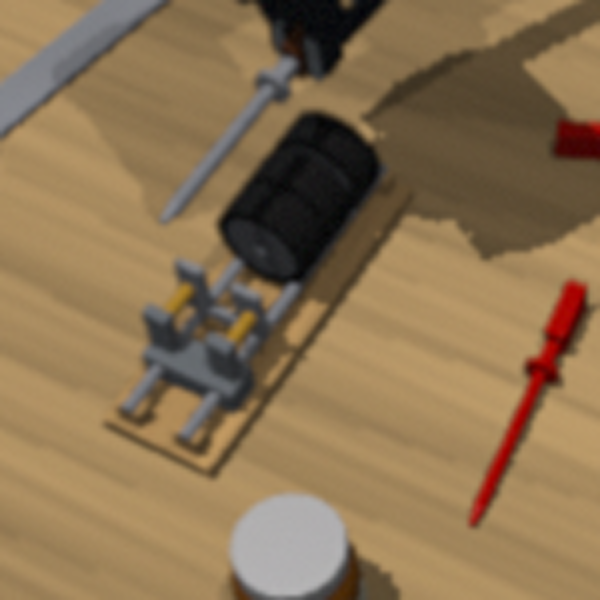

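```bash
python3 - <<'E'
from h import *
s=np.load("s6.npy",allow_pickle=True).item(); p=np.load("p6.npy",allow_pickle=True).item()
C,_=cam(p,s); print("cam",C.round(1))
def wheel(l,r):
    C,d=ray(p,[l,r],s)
    a=np.arctan2(d[:,1],-d[:,2]); m=a.mean(); return (C[1]+np.tan(m)*(C[2]-53)).round(2), np.rad2deg(a[1]-a[0]).round(2), 2*np.rad2deg(np.arcsin(30/np.hypot(C[2]-53,(C[2]-53)*np.tan(m)))).round(2)
for l,r in (((247.5,105),(365,105)),((248,140),(364.5,140)),((250,158),(364.5,158)),((253,195),(364.5,195)),((256,225),(364,225)),((257,250),(363,250))): print(wheel(l,r), onz(p,[l],53,s).round(1))
print("rails",onz(p,[[273,60],[343,60],[269,30],[343.5,30],[276,88],[341.5,88]],30,s).round(1))
print("wheel rows at z83",onz(p,[[305,93],[305,146],[305,149],[305,207],[290,207],[290,263]],83,s).round(1))
print(onz(p,[[322,100],[322,200],[322,228]],s["ee_pos"][2]+19,s).round(1))
im=p["color"][:,:,::-1]
cv2.imwrite("pics/w6z.png",cv2.resize(im[0:280,200:420],None,fx=2.6,fy=2.1,interpolation=cv2.INTER_CUBIC))
pt=bot.read_camera("top");im=pt["color"][:,:,::-1]; cv2.imwrite("pics/t6.png",cv2.resize(im[160:300,360:450],None,fx=4,fy=4,interpolation=cv2.INTER_CUBIC))
E
```

```text
cam [ 594.  -172.2  269.6]
(np.float64(-162.45), np.float64(-16.01), np.float64(15.9)) [[ 602.  -131.7   53. ]]
(np.float64(-162.0), np.float64(-16.19), np.float64(15.9)) [[ 584.1 -130.9   53. ]]
(np.float64(-162.28), np.float64(-16.08), np.float64(15.9)) [[ 574.6 -131.4   53. ]]
(np.float64(-162.57), np.float64(-16.03), np.float64(15.9)) [[ 554.4 -131.8   53. ]]
(np.float64(-162.83), np.float64(-15.85), np.float64(15.9)) [[ 537.4 -132.4   53. ]]
(np.float64(-162.47), np.float64(-15.84), np.float64(15.9)) [[ 522.7 -132.1   53. ]]
rails [[ 627.  -143.2   30. ]
 [ 626.2 -182.5   30. ]
 [ 643.  -141.6   30. ]
 [ 642.1 -182.9   30. ]
 [ 611.9 -144.3   30. ]
 [ 611.1 -181.5   30. ]]
wheel rows at z83 [[ 605.5 -163.3   83. ]
 [ 582.2 -162.7   83. ]
 [ 580.9 -162.6   83. ]
 [ 553.7 -161.9   83. ]
 [ 553.8 -154.7   83. ]
 [ 525.6 -153.6   83. ]]
[[ 599.5 -171.3  147.3]
 [ 569.8 -170.8  147.3]
 [ 560.8 -170.6  147.3]]
```

View pics/w6z.png

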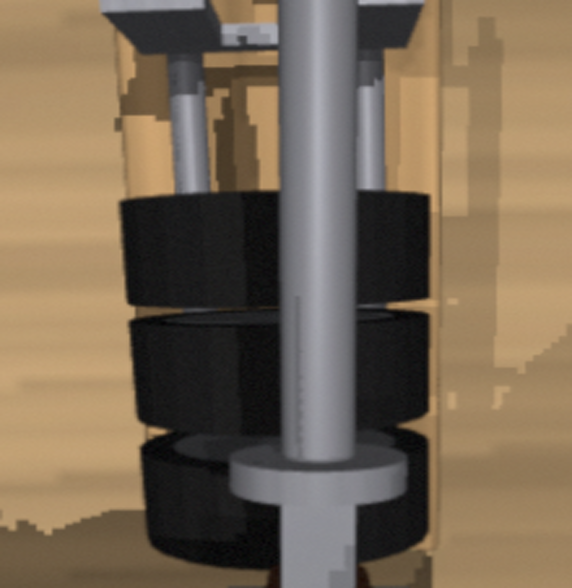

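View pics/t6.png

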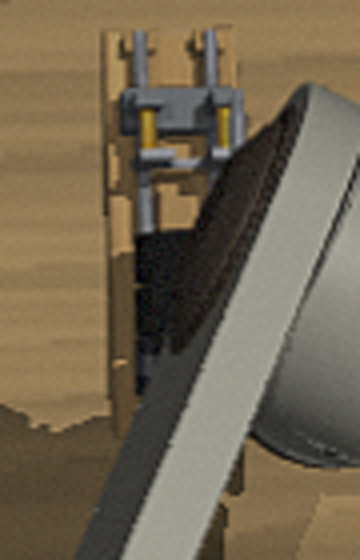

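```bash
python3 - <<'E'
from h import *
p=bot.read_camera("top")
print("rails z30",onz(p,[[398,265],[415.4,264.5],[394.8,168],[412.6,168]],30).round(1).tolist())
a=onz(p,[[398,265],[415.4,264.5],[394.8,168],[412.6,168]],30)
m0=(a[0]+a[1])/2;m1=(a[2]+a[3])/2; print(m0,m1,np.arctan2(*(m1-m0)[[1,0]]))
# base edges from zoom: left (412,40)->(427,550) right (584,60)->(600,545)
f=lambda x,y:[375+(x-360)/5,160+y/5]
b=onz(p,[f(412,40),f(427,550)],12);print(b.round(1),np.arctan2(*(b[0]-b[1])[[1,0]]))
b=onz(p,[f(590,150),f(600,545)],12);print(b.round(1),np.arctan2(*(b[0]-b[1])[[1,0]]))
s=np.load("s6.npy",allow_pickle=True).item(); p=np.load("p6.npy",allow_pickle=True).item()
print(onz(p,[[371,20],[368,255]],12,s).round(1),onz(p,[[244,10],[248,85]],12,s).round(1))
# base edge of the wrist picture: also stand rod
E
```

```text
rails z30 [[508.1, -144.0, 30.0], [508.7, -181.9, 30.0], [722.0, -142.1, 30.0], [721.6, -181.5, 30.0]]
[ 508.36489765 -162.93228788   30.        ] [ 721.80610208 -161.81489564   30.        ] 0.005235081138186144
[[ 726.2 -123.7   12. ]
 [ 497.7 -125.3   12. ]] 0.006813861330192057
[[ 675.4 -202.3   12. ]
 [ 499.  -201.9   12. ]] -0.002478025092612279
[[ 651.1 -200.    12. ]
 [ 504.5 -199.7   12. ]] [[ 658.4 -125.    12. ]
 [ 615.4 -125.1   12. ]]
```

Emit:
apply_moves(targets="-0.03 -0.0015 0 -0.004; -0.032 -0.0015 0 -0.004; -0.032 -0.0015 0 -0.004; -0.032 -0.0015 0 -0.004; -0.028 -0.0015 0 -0.004; 0 0 0 0")

```text
t: 8.62
ee_pos: [368.7, -157.2, 131.6]
tcp_rot: [-0.003, 1.0, 0.006, -0.004]
wrist_force: [0.4, 0.3, -0.8]
gripper_width: 12.5
```

```bash
python3 - <<'E'
from h import *
s=show()
plan([371,-162.5,60],0.003,3)
E
```

```text
t 8.62 tcp [ 368.7 -157.2  131.6] head 0.0111 tilt [-0.009  0.006 -1.   ] F [ 0.4  0.3 -0.8] w 12.5 j [-0.6  -0.16  1.95 -0.    1.36  0.96]
0.0009 0.0019 0.0239 0.003; 0.0010 0.0019 0.0239 0.003; 0.0010 0.0019 0.0239 0.003
```

Emit:
apply_moves(targets="0.001 0.002 0.024 0.003; 0.001 0.002 0.024 0.003; 0.001 0.0015 0.022 0.003; 0 0 0 0")

```text
t: 9.12
ee_pos: [374.1, -161.9, 61.2]
tcp_rot: [-0.002, 1.0, 0.002, -0.002]
wrist_force: [0.3, -0.3, 0.4]
gripper_width: 12.5
```

```bash
python3 - <<'E'
from h import *
s=show()
p=bot.read_camera("wrist");cv2.imwrite("pics/w7.png",p["color"][:,:,::-1])
p=bot.read_camera("scene");im=p["color"][:,:,::-1]; cv2.imwrite("pics/sc7.png",cv2.resize(im[120:270,200:350],None,fx=4,fy=4,interpolation=cv2.INTER_CUBIC))
p=bot.read_camera("top");im=p["color"][:,:,::-1]; cv2.imwrite("pics/t7.png",cv2.resize(im[200:340,340:470],None,fx=4,fy=4,interpolation=cv2.INTER_CUBIC))
E
```

```text
t 9.12 tcp [ 374.1 -161.9   61.2] head 0.0038 tilt [-0.005  0.004 -1.   ] F [ 0.3 -0.3  0.4] w 12.5 j [-0.6  -0.07  2.03  0.    1.19  0.97]
```

View pics/w7.png

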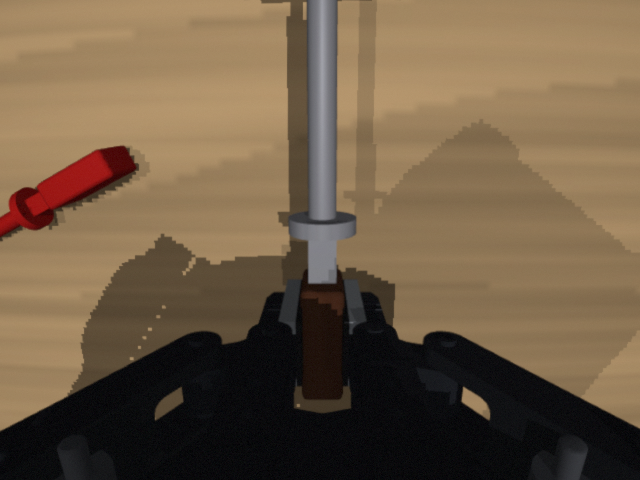

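View pics/sc7.png

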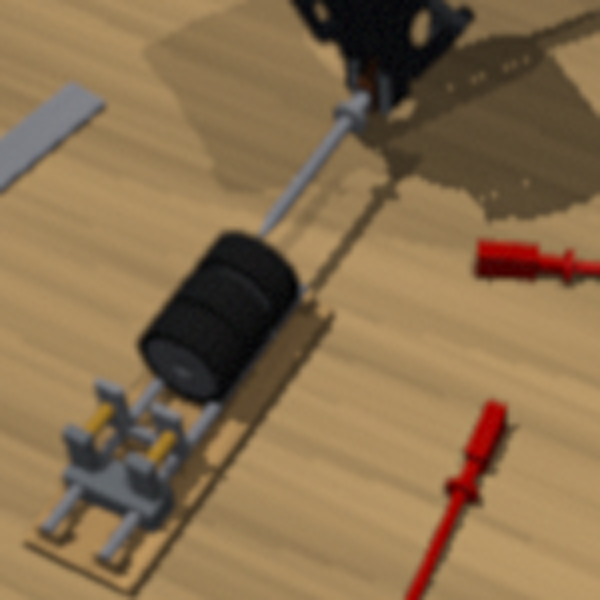

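View pics/t7.png

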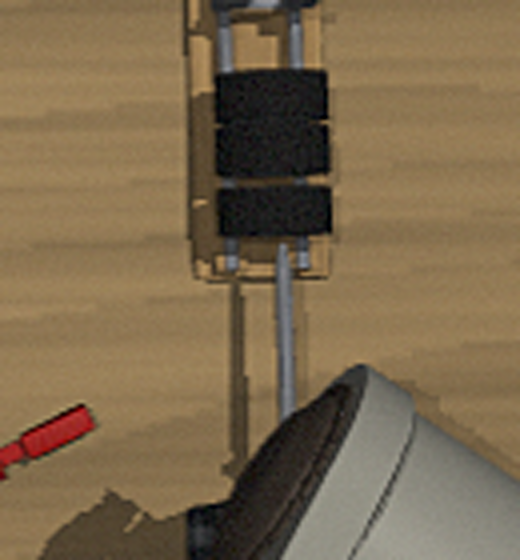

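```bash
python3 - <<'E'
from h import *
pt=bot.read_camera("top"); ps=bot.read_camera("scene")
C1,d1=ray(pt,[[410.75,260.5]]); C2,d2=ray(ps,[[265.75,178]])
d1=d1[0]/np.linalg.norm(d1);d2=d2[0]/np.linalg.norm(d2)
A=np.c_[d1,-d2]; t=np.linalg.lstsq(A,C2-C1,rcond=None)[0]
print(C1+d1*t[0],C2+d2*t[1])
s=show(); T=Rt(s)
for z in (74,77,80): print(z,onz(pt,[[410.75,260.5]],z).round(1),onz(ps,[[265.75,178]],z).round(1))
# scene check: proj of wheel c far-face bore centre guess, wheel hub seen at (183,372)/4+(200,120)
hub=[200+183/4,120+372/4]; print("hub",hub,[ (x,proj(ps,[[x,-162.4,53]]).round(1).tolist()) for x in (600,604,608)])
cv2.imwrite("pics/sc7z.png",cv2.resize(ps["color"][170:225,230:285,::-1],None,fx=10,fy=10,interpolation=cv2.INTER_CUBIC))
E
```

```text
[ 515.77197524 -162.94007302   80.72721948] [ 513.53947047 -158.27429265   79.82083287]
t 9.38 tcp [ 374.7 -162.7   63. ] head 0.0035 tilt [-0.002  0.002 -1.   ] F [ 0.4 -1.2 -0.4] w 12.7 j [-0.6  -0.07  2.03  0.    1.19  0.97]
74 [[ 516.  -164.1   74. ]] [[ 509.5 -161.3   74. ]]
77 [[ 515.9 -163.6   77. ]] [[ 511.6 -159.7   77. ]]
80 [[ 515.8 -163.1   80. ]] [[ 513.7 -158.2   80. ]]
hub [245.75, 213.0] [(600, [[245.8, 209.9]]), (604, [[244.8, 211.1]]), (608, [[243.9, 212.3]])]
```

View pics/sc7z.png

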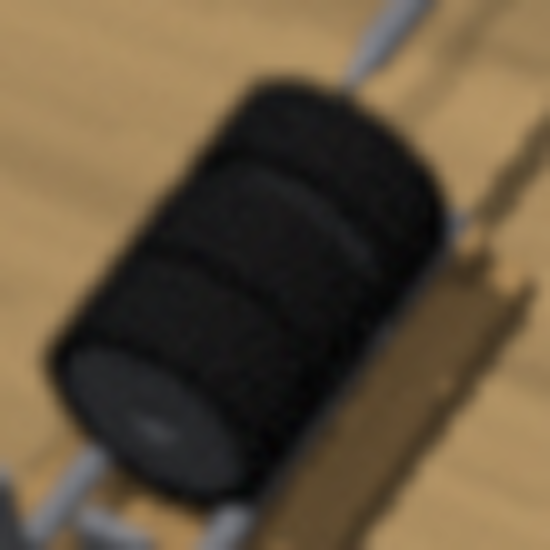

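Emit:
apply_moves(targets="0 0 0.012 0; 0 0 0.013 0; 0 0 0.003 0; 0 0 0 0")

```text
t: 9.88
ee_pos: [374.8, -162.7, 33.5]
tcp_rot: [-0.001, 1.0, 0.002, -0.001]
wrist_force: [0.4, -0.2, -0.7]
gripper_width: 12.5
```

```bash
python3 - <<'E'
from h import *
s=show()
ps=bot.read_camera("scene")
cv2.imwrite("pics/sc8z.png",cv2.resize(ps["color"][140:225,230:315,::-1],None,fx=7,fy=7,interpolation=cv2.INTER_CUBIC))
s=show()
E
```

```text
t 9.88 tcp [ 374.8 -162.7   33.5] head 0.0034 tilt [-0.001  0.001 -1.   ] F [ 0.4 -0.2 -0.7] w 12.5 j [-0.6  -0.03  2.06  0.    1.12  0.97]
t 9.93 tcp [ 374.8 -162.7   33.6] head 0.0034 tilt [-0.001  0.001 -1.   ] F [-0.5  0.6 -1.8] w 12.6 j [-0.6  -0.03  2.06  0.    1.12  0.97]
```

View pics/sc8z.png

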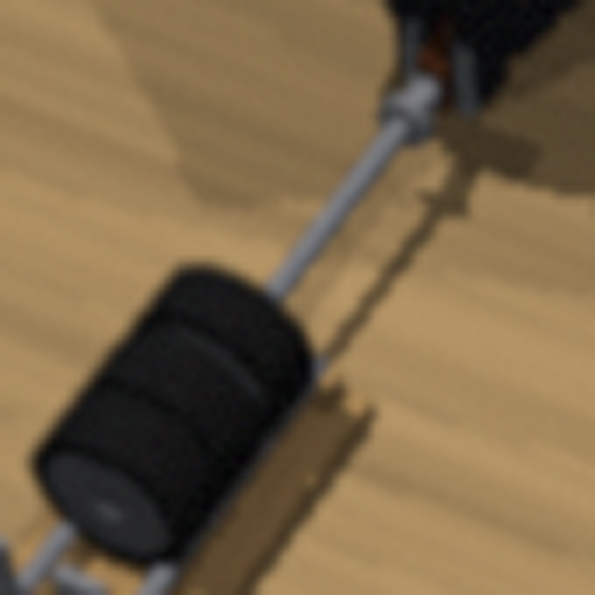

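Emit:
apply_moves(targets="0.004 0 -0.002 0; 0.008 0 0 0; 0.006 0 0 0; 0 0 0 0")

```text
t: 10.42
ee_pos: [394.9, -162.9, 36.5]
tcp_rot: [-0.0, 1.0, 0.002, 0.0]
wrist_force: [-0.7, -0.5, -0.8]
gripper_width: 12.8
```

```bash
python3 - <<'E'
from h import *
s=show()
E
```

```text
t 10.43 tcp [ 394.9 -162.9   36.5] head 0.0034 tilt [ 0.  0. -1.] F [-0.7 -0.5 -0.8] w 12.8 j [-0.57  0.    2.02  0.    1.12  0.99]
```

Emit:
apply_moves(targets="0.005 0 0 0; 0.006 0 0 0; 0.006 0 0 0; 0.003 0 0 0")

```text
t: 10.92
ee_pos: [416.1, -162.8, 36.4]
tcp_rot: [-0.0, 1.0, 0.002, 0.0]
wrist_force: [0.3, -0.2, -0.8]
gripper_width: 12.4
```

```bash
python3 - <<'E'
from h import *
s=show()
ps=bot.read_camera("scene")
cv2.imwrite("pics/sc9z.png",cv2.resize(ps["color"][140:225,230:315,::-1],None,fx=7,fy=7,interpolation=cv2.INTER_CUBIC))
s=bot.state(); p=bot.read_camera("wrist");cv2.imwrite("pics/w9.png",p["color"][:,:,::-1])
E
```

```text
t 10.93 tcp [ 416.1 -162.8   36.4] head 0.0034 tilt [ 0.  0. -1.] F [ 0.3 -0.2 -0.8] w 12.4 j [-0.55  0.04  1.97  0.    1.13  1.02]
```

View pics/sc9z.png

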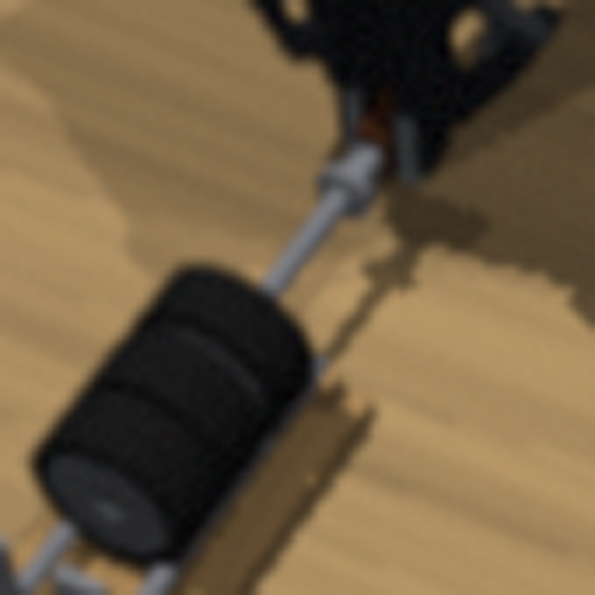

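View pics/w9.png

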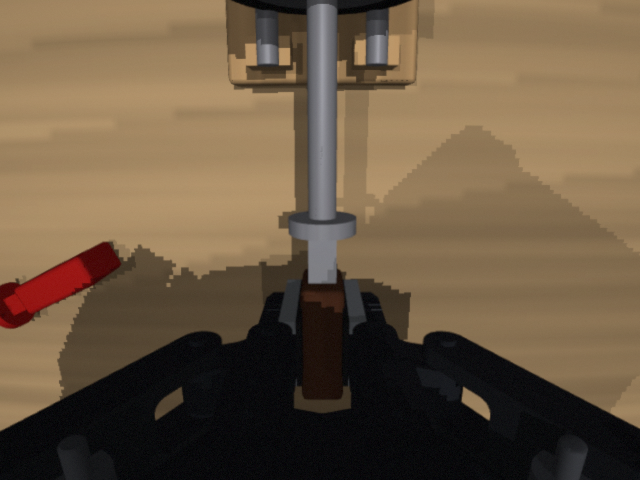

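Emit:
apply_moves(targets="0.005 0 0 0; 0.006 0 0 0; 0.006 0 0 0; 0.003 0 0 0")

```text
t: 11.52
ee_pos: [437.2, -162.7, 36.4]
tcp_rot: [-0.0, 1.0, 0.002, 0.0]
wrist_force: [-0.1, -0.4, -0.7]
gripper_width: 12.0
```

Emit:
apply_moves(targets="0.005 0 0 0; 0.006 0 0 0; 0.006 0 0 0; 0.003 0 0 0")

```text
t: 12.02
ee_pos: [458.7, -162.7, 36.4]
tcp_rot: [-0.0, 1.0, 0.002, 0.0]
wrist_force: [-0.1, 0.5, 0.1]
gripper_width: 12.6
```

```bash
python3 - <<'E'
from h import *
s=show()
p=bot.read_camera("wrist");cv2.imwrite("pics/w10.png",p["color"][:,:,::-1])
E
```

```text
t 12.03 tcp [ 458.7 -162.7   36.4] head 0.0033 tilt [ 0.  0. -1.] F [-0.1  0.5  0.1] w 12.6 j [-0.5   0.12  1.89  0.    1.13  1.07]
```

View pics/w10.png

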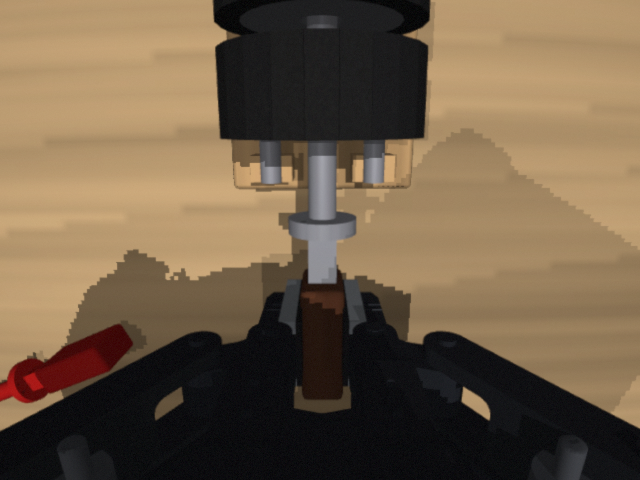

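Emit:
apply_moves(targets="0.005 0 0 0; 0.007 0 0 0; 0.007 0 0 0; 0.003 0 0 0")

```text
t: 12.58
ee_pos: [482.3, -162.6, 36.4]
tcp_rot: [-0.0, 1.0, 0.002, 0.0]
wrist_force: [0.6, -0.4, -2.2]
gripper_width: 12.6
```

Emit:
apply_moves(targets="0.004 0 0 0; 0.004 0 0 0; 0.004 0 0 0; 0.002 0 0 0")

```text
t: 13.08
ee_pos: [497.0, -162.5, 36.3]
tcp_rot: [-0.0, 1.0, 0.002, -0.0]
wrist_force: [-1.6, -0.5, -0.5]
gripper_width: 12.7
```

```bash
python3 - <<'E'
from h import *
s=show()
p=bot.read_camera("wrist");cv2.imwrite("pics/w11.png",p["color"][:,:,::-1])
E
```

```text
t 13.07 tcp [ 497.  -162.5   36.3] head 0.0033 tilt [-0.     0.001 -1.   ] F [-1.6 -0.5 -0.5] w 12.7 j [-0.46  0.19  1.8   0.    1.15  1.1 ]
```

View pics/w11.png

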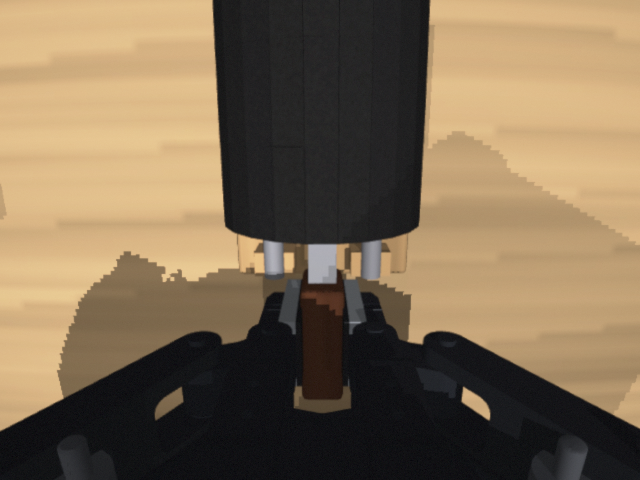

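```bash
python3 - <<'E'
from h import *
s=np.load("s6.npy",allow_pickle=True).item(); p=np.load("p6.npy",allow_pickle=True).item()
print(onz(p,[[265,22],[350,20],[280,10]],74,s).round(1))
pt=bot.read_camera("top")
f=lambda x,y:[375+(x-360)/5,160+y/5]
print(onz(pt,[f(470,208),f(470,190),f(575,203)],74).round(1),onz(pt,[f(470,208)],53).round(1))
cv2.imwrite("pics/t11.png",cv2.resize(pt["color"][160:275,375:435,::-1],None,fx=5,fy=5,interpolation=cv2.INTER_CUBIC))
E
```

```text
[[ 637.5 -145.6   74. ]
 [ 637.5 -183.9   74. ]
 [ 642.3 -152.5   74. ]]
[[ 640.3 -138.3   74. ]
 [ 648.  -138.5   74. ]
 [ 642.  -182.7   74. ]] [[ 643.5 -141.5   53. ]]
```

View pics/t11.png

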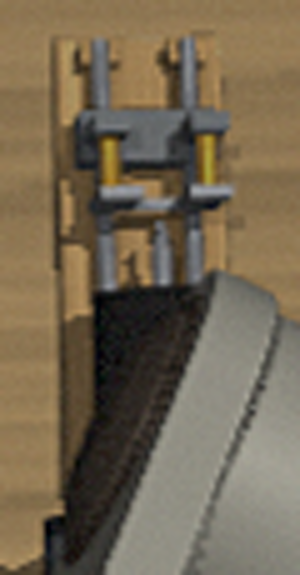

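Emit:
apply_moves(targets="0.004 0 0 0; 0.005 0 0 0; 0.005 0 0 0; 0.005 0 0 0; 0.003 0 0 0")

```text
t: 13.8
ee_pos: [520.1, -162.3, 36.2]
tcp_rot: [-0.0, 1.0, 0.002, -0.0]
wrist_force: [-3.2, 0.3, 0.6]
gripper_width: 12.6
```

Emit:
apply_moves(targets="0 0 0 0")

```text
t: 13.92
ee_pos: [520.4, -162.3, 36.1]
tcp_rot: [-0.0, 1.0, 0.002, -0.0]
wrist_force: [-0.7, -0.3, -0.5]
gripper_width: 12.4
```

```bash
python3 - <<'E'
from h import *
s=show()
E
```

```text
t 13.93 tcp [ 520.4 -162.3   36.1] head 0.0033 tilt [-0.001  0.001 -1.   ] F [-0.7 -0.3 -0.5] w 12.4 j [-0.44  0.24  1.75  0.    1.16  1.12]
```

Now small feeling steps.

Emit:
apply_moves(targets="0.002 0 0 0; 0.002 0 0 0")

```text
t: 14.18
ee_pos: [524.4, -162.3, 36.2]
tcp_rot: [-0.0, 1.0, 0.002, -0.0]
wrist_force: [-2.4, 0.7, -0.4]
gripper_width: 12.2
```

Emit:
apply_moves(targets="0.002 0 0 0")

```text
t: 14.3
ee_pos: [526.5, -162.3, 36.2]
tcp_rot: [-0.0, 1.0, 0.002, -0.0]
wrist_force: [-2.1, 0.2, -0.8]
gripper_width: 12.4
```

Emit:
apply_moves(targets="0.002 0 0 0")

```text
t: 14.42
ee_pos: [528.6, -162.3, 36.2]
tcp_rot: [-0.0, 1.0, 0.002, -0.0]
wrist_force: [-2.5, 0.2, -0.3]
gripper_width: 12.5
```

Emit:
apply_moves(targets="0.0015 0 0 0")

```text
t: 14.55
ee_pos: [530.2, -162.3, 36.2]
tcp_rot: [-0.0, 1.0, 0.002, -0.0]
wrist_force: [-2.9, 1.1, -0.0]
gripper_width: 12.3
```

Emit:
apply_moves(targets="0.0015 0 0 0")

```text
t: 14.68
ee_pos: [531.8, -162.3, 36.2]
tcp_rot: [-0.0, 1.0, 0.002, -0.0]
wrist_force: [-2.9, -0.5, 0.2]
gripper_width: 12.6
```

Emit:
apply_moves(targets="0.0015 0 0 0")

```text
t: 14.8
ee_pos: [533.4, -162.3, 36.2]
tcp_rot: [-0.0, 1.0, 0.002, -0.0]
wrist_force: [-2.8, 0.1, 0.5]
gripper_width: 12.9
```

Emit:
apply_moves(targets="0.001 0 0 0")

```text
t: 14.92
ee_pos: [534.5, -162.3, 36.2]
tcp_rot: [-0.0, 1.0, 0.002, -0.001]
wrist_force: [-2.3, 2.0, 0.1]
gripper_width: 12.8
```

Emit:
apply_moves(targets="0.001 0 0 0; 0.001 0 0 0")

```text
t: 15.18
ee_pos: [536.6, -162.2, 36.2]
tcp_rot: [-0.0, 1.0, 0.002, -0.001]
wrist_force: [-2.8, 1.1, -0.0]
gripper_width: 12.6
```

Emit:
apply_moves(targets="0.001 0 0 0; 0.001 0 0 0")

```text
t: 15.42
ee_pos: [538.3, -162.2, 36.1]
tcp_rot: [-0.001, 1.0, 0.002, -0.001]
wrist_force: [-6.9, 0.7, 2.6]
gripper_width: 12.8
```

```bash
python3 - <<'E'
from h import *
s=show()
pt=bot.read_camera("top")
cv2.imwrite("pics/t12.png",cv2.resize(pt["color"][160:275,375:435,::-1],None,fx=5,fy=5,interpolation=cv2.INTER_CUBIC))
ps=bot.read_camera("scene")
cv2.imwrite("pics/sc12z.png",cv2.resize(ps["color"][170:270,200:300,::-1],None,fx=6,fy=6,interpolation=cv2.INTER_CUBIC))
E
```

```text
t 15.43 tcp [ 538.3 -162.2   36.1] head 0.0032 tilt [-0.002  0.001 -1.   ] F [-6.9  0.7  2.6] w 12.8 j [-0.43  0.27  1.71  0.    1.17  1.14]
```

View pics/t12.png

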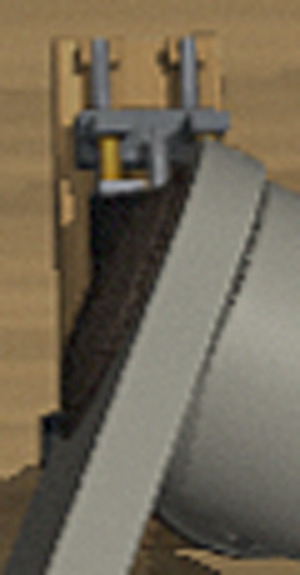

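View pics/sc12z.png

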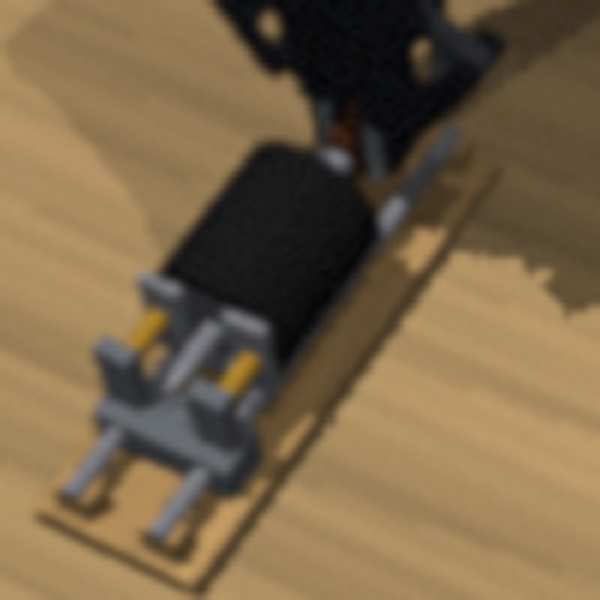

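Emit:
apply_moves(targets="0 0 0 0")

```text
t: 15.65
ee_pos: [538.3, -162.3, 36.1]
tcp_rot: [-0.0, 1.0, 0.002, -0.001]
wrist_force: [-4.2, 1.0, 2.4]
gripper_width: 12.2
```

Emit:
apply_moves(targets="0.001 0 0 0")

```text
t: 15.78
ee_pos: [539.0, -162.2, 36.1]
tcp_rot: [-0.001, 1.0, 0.002, -0.001]
wrist_force: [-7.9, -0.2, 2.4]
gripper_width: 12.4
```

Emit:
apply_moves(targets="0.001 0 0 0")

```text
t: 15.9
ee_pos: [539.6, -162.2, 36.0]
tcp_rot: [-0.001, 1.0, 0.002, -0.002]
wrist_force: [-10.4, 0.4, 4.9]
gripper_width: 12.8
```

Emit:
apply_moves(targets="0 0 0 0")

```text
t: 16.02
ee_pos: [539.6, -162.2, 36.1]
tcp_rot: [-0.001, 1.0, 0.002, -0.002]
wrist_force: [-3.6, -0.1, 1.2]
gripper_width: 12.3
```

```bash
python3 - <<'E'
from h import *
s=show()
pt=bot.read_camera("top")
a=cv2.resize(pt["color"][160:215,375:435,::-1],None,fx=6,fy=6,interpolation=cv2.INTER_CUBIC)
ps=bot.read_camera("scene")
b=cv2.resize(ps["color"][200:255,205:265,::-1],None,fx=6,fy=6,interpolation=cv2.INTER_CUBIC)
cv2.imwrite("pics/c13.png",np.hstack([a,b]))
w=bot.read_camera("wrist");cv2.imwrite("pics/w13.png",w["color"][:,:,::-1])
s=show(); print(s["ft_torque"])
E
```

```text
t 16.02 tcp [ 539.6 -162.2   36.1] head 0.0032 tilt [-0.004  0.001 -1.   ] F [-3.6 -0.1  1.2] w 12.3 j [-0.43  0.27  1.7  -0.    1.17  1.14]
t 16.18 tcp [ 539.5 -162.2   36. ] head 0.0032 tilt [-0.004  0.001 -1.   ] F [-5.4  0.7  1.2] w 12.7 j [-0.43  0.27  1.7  -0.    1.17  1.14]
[0.00613199 0.6972954  0.01376576]
```

View pics/c13.png

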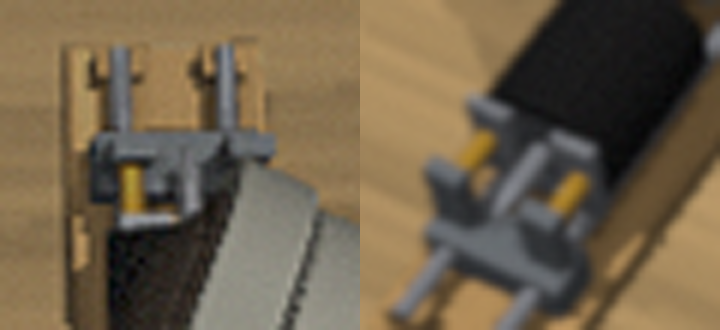

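View pics/w13.png

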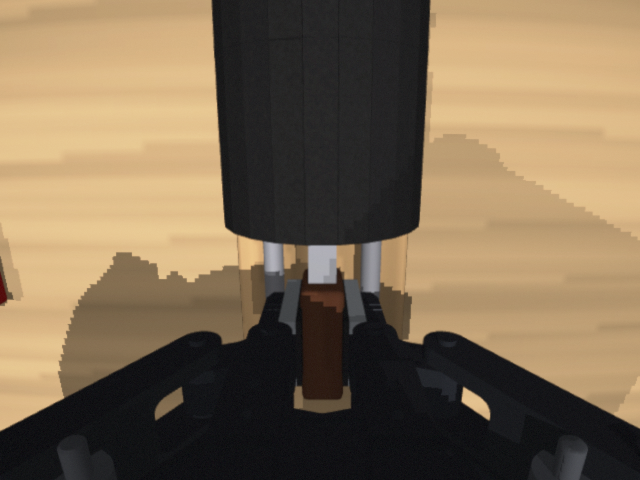

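```bash
cat > plate.py <<'E'
from h import *
def top_shift(cur):
    a=cv2.imread("pics/top0.png").astype(np.float32); b=cur[:,:,::-1].astype(np.float32)
    ga=cv2.cvtColor(a,cv2.COLOR_BGR2GRAY); gb=cv2.cvtColor(b,cv2.COLOR_BGR2GRAY)
    # left horn cap
    def prof(g): return g[190:206,394:400].mean(1)
    pa,pb=prof(ga),prof(gb)
    return pa,pb
def match(ga,gb,box,search=5):
    x0,y0,x1,y1=box; t=ga[y0:y1,x0:x1]; k=8
    T=cv2.resize(t,None,fx=k,fy=k,interpolation=cv2.INTER_CUBIC)
    S=cv2.resize(gb[y0-search:y1+search,x0-search:x1+search],None,fx=k,fy=k,interpolation=cv2.INTER_CUBIC)
    r=cv2.matchTemplate(S,T,cv2.TM_CCOEFF_NORMED); _,m,_,l=cv2.minMaxLoc(r)
    return (l[0]/k-search,l[1]/k-search),round(m,3)
if __name__=="__main__":
    show()
    pt=bot.read_camera("top")["color"]; ps=bot.read_camera("scene"); 
    pa,pb=top_shift(pt); print(pa.round().astype(int)); print(pb.round().astype(int))
    ga=cv2.cvtColor(cv2.imread("pics/scene0.png"),cv2.COLOR_BGR2GRAY).astype(np.float32); gb=cv2.cvtColor(ps["color"],cv2.COLOR_RGB2GRAY).astype(np.float32)
    u=lambda X: proj(ps,[X])[0]
    for x in (640,650): print(u([x,-143,74]),u([x,-182,74]))
    for y in (-148,-177):
        c=u([641,y,72]); bx=[int(c[0])-4,int(c[1])-4,int(c[0])+6,int(c[1])+5]
        print(bx,match(ga,gb,bx))
    c=u([675,-162,45]); bx=[int(c[0])-14,int(c[1])-3,int(c[0])+14,int(c[1])+10]; print("static",match(ga,gb,bx))
    gt0=cv2.cvtColor(cv2.imread("pics/top0.png"),cv2.COLOR_BGR2GRAY).astype(np.float32); gt=cv2.cvtColor(pt,cv2.COLOR_RGB2GRAY).astype(np.float32)
    print("top horn",match(gt0,gt,[393,195,402,202]), "static",match(gt0,gt,[388,164,420,184]))
    d=u([645,-162,74])-u([640,-162,74]); print("scene px per 5mm",d)
E
python3 plate.py
```

```text
t 16.18 tcp [ 539.5 -162.2   36. ] head 0.0032 tilt [-0.004  0.001 -1.   ] F [-5.4  0.7  1.2] w 12.7 j [-0.43  0.27  1.7  -0.    1.17  1.14]
[ 94  96  87  85  87  90  90 119 126  91  45  36  52  63  58  56]
[ 95  98  88  86  87 108 132 104  41  17  21  21  20  24  23  24]
[242.21486098 220.17550489] [227.79796589 213.55388297]
[239.76856621 223.38403372] [225.31435809 216.70221167]
[236, 216, 246, 225] ((-1.375, 2.5), 0.537)
[225, 211, 235, 220] ((2.875, -3.5), 0.251)
static ((0.0, 0.125), 0.956)
top horn ((-0.25, -1.625), 0.905) static ((0.0, 0.0), 0.995)
scene px per 5mm [-1.2298525   1.58604356]
```

Emit:
apply_moves(targets="0.001 0 0 0")

```text
t: 16.4
ee_pos: [540.1, -162.2, 36.0]
tcp_rot: [-0.001, 1.0, 0.002, -0.002]
wrist_force: [-10.9, -0.4, 4.7]
gripper_width: 12.5
```

Emit:
apply_moves(targets="0.001 0 0 0")

```text
t: 16.52
ee_pos: [540.6, -162.2, 36.0]
tcp_rot: [-0.001, 1.0, 0.002, -0.003]
wrist_force: [-12.0, -0.2, 6.7]
gripper_width: 12.5
```

```bash
python3 plate.py
```

```text
t 16.52 tcp [ 540.6 -162.2   36. ] head 0.0032 tilt [-0.006  0.001 -1.   ] F [-12.   -0.2   6.7] w 12.5 j [-0.43  0.28  1.7  -0.    1.17  1.14]
[ 94  96  87  85  87  90  90 119 126  91  45  36  52  63  58  56]
[ 97  97  87  87  85 128 137  82  28  15  19  22  22  22  21  23]
[242.21486098 220.17550489] [227.79796589 213.55388297]
[239.76856621 223.38403372] [225.31435809 216.70221167]
[236, 216, 246, 225] ((-1.625, 2.875), 0.522)
[225, 211, 235, 220] ((2.625, -3.375), 0.258)
static ((-0.125, 0.125), 0.943)
top horn ((-0.125, -2.0), 0.904) static ((0.0, 0.0), 0.995)
scene px per 5mm [-1.2298525   1.58604356]
```

Emit:
apply_moves(targets="0.0011 0 -0.0004 0")

```text
t: 16.75
ee_pos: [541.1, -162.2, 36.3]
tcp_rot: [-0.001, 1.0, 0.002, -0.004]
wrist_force: [-7.6, 0.3, 1.2]
gripper_width: 12.5
```

```bash
python3 plate.py|head -3; python3 plate.py|grep horn
```

```text
t 16.75 tcp [ 541.1 -162.2   36.3] head 0.0032 tilt [-0.007  0.001 -1.   ] F [-7.6  0.3  1.2] w 12.5 j [-0.43  0.28  1.7  -0.    1.17  1.14]
[ 94  96  87  85  87  90  90 119 126  91  45  36  52  63  58  56]
[ 96  98  87  87  94 130 128  56  16  21  19  24  25  21  24  24]
top horn ((-0.25, -2.375), 0.899) static ((0.0, 0.0), 0.995)
```

Emit:
apply_moves(targets="0.0006 0 -0.0003 0")

```text
t: 17.08
ee_pos: [541.4, -162.2, 36.3]
tcp_rot: [-0.001, 1.0, 0.002, -0.004]
wrist_force: [-8.9, 0.0, 0.8]
gripper_width: 12.8
```

```bash
python3 plate.py|head -3; python3 plate.py|grep horn
```

```text
t 17.07 tcp [ 541.4 -162.2   36.3] head 0.0032 tilt [-0.008  0.002 -1.   ] F [-8.9  0.   0.8] w 12.8 j [-0.43  0.28  1.7  -0.    1.18  1.14]
[ 94  96  87  85  87  90  90 119 126  91  45  36  52  63  58  56]
[ 97  96  88  84 103 129 124  54  14  13  18  23  20  24  26  24]
top horn ((-0.25, -2.375), 0.903) static ((0.0, 0.0), 0.995)
```

Emit:
apply_moves(targets="-0.002 0 0 0; -0.002 0 -0.001 0; 0 0 -0.006 0; 0 0 -0.008 0", grip=1, squeeze=120)

```text
t: 17.77
ee_pos: [537.3, -162.1, 51.4]
tcp_rot: [-0.001, 1.0, 0.002, -0.004]
wrist_force: [-2.1, 0.4, -3.8]
gripper_width: 12.0
```

```bash
python3 - <<'E'
from h import *
s=show(); w=bot.read_camera("wrist");cv2.imwrite("pics/w14.png",w["color"][:,:,::-1])
ps=bot.read_camera("scene")
cv2.imwrite("pics/sc14z.png",cv2.resize(ps["color"][160:260,200:300,::-1],None,fx=6,fy=6,interpolation=cv2.INTER_CUBIC))
E
```

```text
t 17.77 tcp [ 537.3 -162.1   51.4] head 0.0032 tilt [-0.009  0.002 -1.   ] F [-2.1  0.4 -3.8] w 12.0 j [-0.43  0.25  1.69 -0.    1.2   1.14]
```

View pics/sc14z.png

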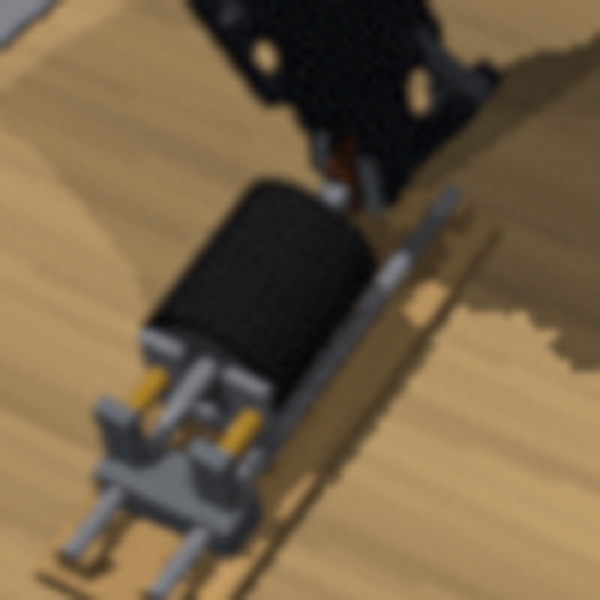

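View pics/w14.png

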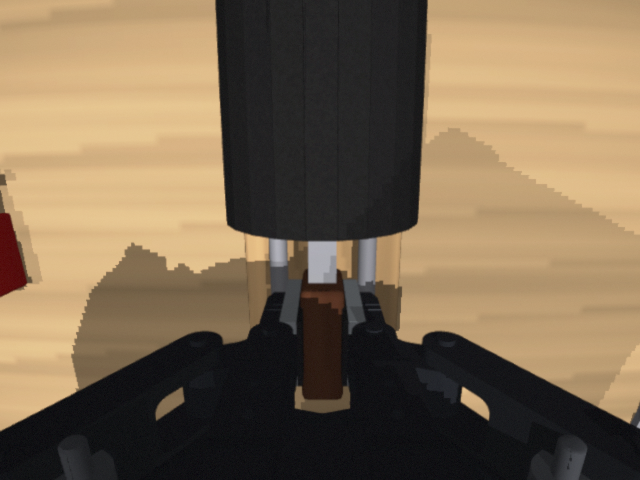

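Emit:
apply_moves(targets="0 0 -0.012 0; 0 0 -0.02 0; 0 0 -0.022 0; 0 0 -0.018 0; 0 0 -0.008 0")

```text
t: 18.5
ee_pos: [538.9, -162.4, 137.3]
tcp_rot: [-0.0, 1.0, 0.002, -0.003]
wrist_force: [0.4, -0.7, -4.3]
gripper_width: 12.0
```

```bash
python3 - <<'E'
from h import *
s=show(); w=bot.read_camera("wrist");cv2.imwrite("pics/w15.png",w["color"][:,:,::-1])
ps=bot.read_camera("scene")
cv2.imwrite("pics/sc15z.png",cv2.resize(ps["color"][140:260,180:300,::-1],None,fx=5,fy=5,interpolation=cv2.INTER_CUBIC))
plan([460,168.7,135],0.02,10)
E
```

```text
t 18.50 tcp [ 538.9 -162.4  137.3] head 0.0033 tilt [-0.005  0.001 -1.   ] F [ 0.4 -0.7 -4.3] w 12.0 j [-0.43  0.18  1.6  -0.    1.37  1.14]
-0.0078 -0.0331 0.0002 -0.002; -0.0077 -0.0332 0.0002 -0.002; -0.0077 -0.0332 0.0002 -0.002; -0.0076 -0.0332 0.0002 -0.002; -0.0076 -0.0332 0.0002 -0.002; -0.0075 -0.0332 0.0002 -0.002; -0.0074 -0.0332 0.0002 -0.002; -0.0074 -0.0332 0.0002 -0.002; -0.0073 -0.0332 0.0002 -0.002; -0.0073 -0.0333 0.0002 -0.002
```

View pics/sc15z.png

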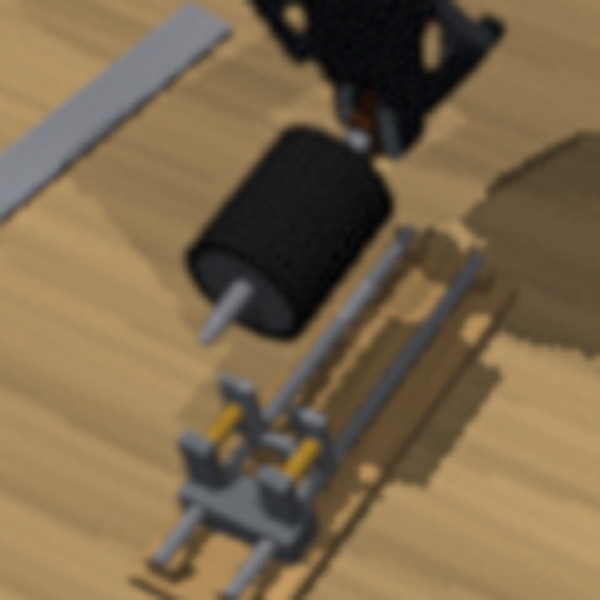

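View pics/w15.png

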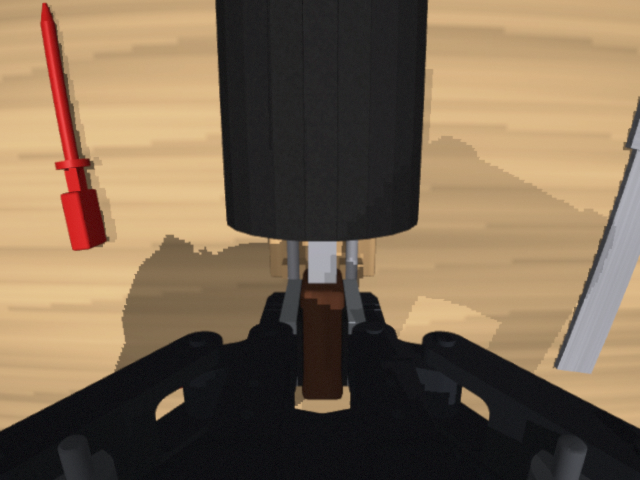

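Emit:
apply_moves(targets="-0.003 -0.015 0 -0.002; -0.006 -0.025 0 -0.002; -0.0075 -0.032 0 -0.002; -0.0075 -0.032 0 -0.002; -0.0075 -0.032 0 -0.002; -0.0075 -0.032 0 -0.002; -0.0075 -0.032 0 -0.002; -0.0075 -0.032 0 -0.002; -0.0075 -0.032 0 -0.002; -0.0065 -0.028 0 -0.001; -0.005 -0.02 0 0; -0.002 -0.01 0 0; 0 0 0 0")

```text
t: 20.23
ee_pos: [447.8, 175.9, 129.7]
tcp_rot: [-0.002, 1.0, 0.013, -0.009]
wrist_force: [0.3, -0.3, -3.3]
gripper_width: 11.9
```

```bash
python3 - <<'E'
from h import *
s=show(); w=bot.read_camera("wrist");cv2.imwrite("pics/w16.png",w["color"][:,:,::-1])
ps=bot.read_camera("scene")
cv2.imwrite("pics/sc16z.png",cv2.resize(ps["color"][170:300,330:460,::-1],None,fx=5,fy=5,interpolation=cv2.INTER_CUBIC))
E
```

```text
t 20.23 tcp [447.8 175.9 129.7] head 0.0260 tilt [-0.019  0.005 -1.   ] F [ 0.3 -0.3 -3.3] w 11.9 j [0.21 0.02 1.78 0.01 1.35 1.75]
```

View pics/sc16z.png

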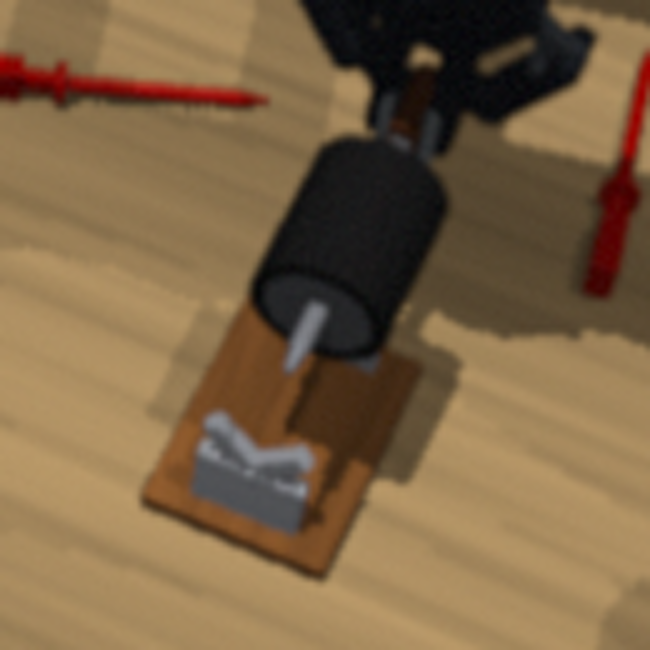

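View pics/w16.png

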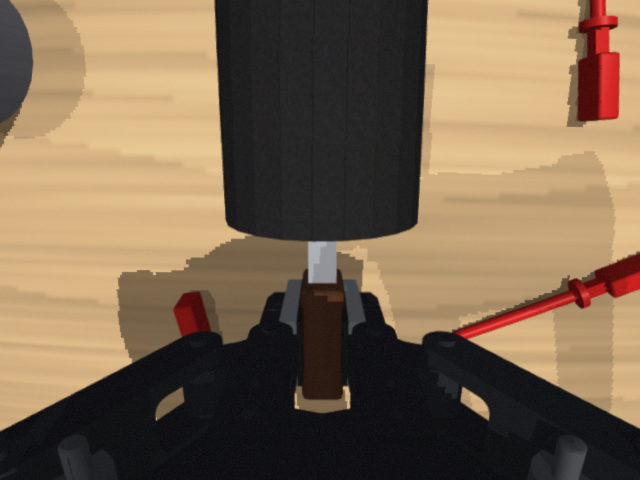

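Emit:
apply_moves(targets="0.003 0.002 0 0.002; 0.004 0.003 0 0.002; 0.003 0.002 0 0.002; 0.002 0.0005 0 0; 0 0 0 0; 0 0 0 0; 0 0 0 0; 0 0 0 0")

```text
t: 21.32
ee_pos: [461.8, 165.7, 129.4]
tcp_rot: [-0.002, 1.0, 0.008, -0.009]
wrist_force: [0.1, 0.2, -3.8]
gripper_width: 12.0
```

```bash
python3 - <<'E'
from h import *
show()
E
```

```text
t 21.32 tcp [461.8 165.7 129.4] head 0.0160 tilt [-0.019  0.004 -1.   ] F [ 0.1  0.2 -3.8] w 12.0 j [0.18 0.04 1.76 0.01 1.35 1.74]
```

Emit:
apply_moves(targets="-0.001 -0.0015 0.004 -0.002; -0.001 -0.0014 0.006 -0.002; 0 0 0.005 0; 0 0 0 0; 0 0 0 0")

```text
t: 21.95
ee_pos: [459.0, 168.9, 113.0]
tcp_rot: [-0.002, 1.0, 0.01, -0.01]
wrist_force: [0.3, -0.5, -3.6]
gripper_width: 11.9
```

```bash
python3 - <<'E'
from h import *
show()
E
```

```text
t 21.95 tcp [459.  168.9 113. ] head 0.0206 tilt [-0.019  0.004 -1.   ] F [ 0.3 -0.5 -3.6] w 11.9 j [0.19 0.06 1.79 0.01 1.32 1.74]
```

Emit:
apply_moves(targets="0 0 0.008 0; 0.0003 0 0.012 0; 0.0003 0 0.012 0; 0 0 0.006 0; 0 0 0 0")

```text
t: 22.58
ee_pos: [458.6, 169.0, 71.7]
tcp_rot: [-0.002, 1.0, 0.01, -0.01]
wrist_force: [-0.2, -0.3, -2.8]
gripper_width: 12.2
```

```bash
python3 - <<'E'
from h import *
show(); w=bot.read_camera("wrist");cv2.imwrite("pics/w17.png",w["color"][:,:,::-1])
ps=bot.read_camera("scene")
cv2.imwrite("pics/sc17z.png",cv2.resize(ps["color"][190:290,345:445,::-1],None,fx=6,fy=6,interpolation=cv2.INTER_CUBIC))
E
```

```text
t 22.57 tcp [458.6 169.   71.7] head 0.0204 tilt [-0.02   0.004 -1.   ] F [-0.2 -0.3 -2.8] w 12.2 j [0.19 0.1  1.83 0.01 1.23 1.74]
```

View pics/sc17z.png

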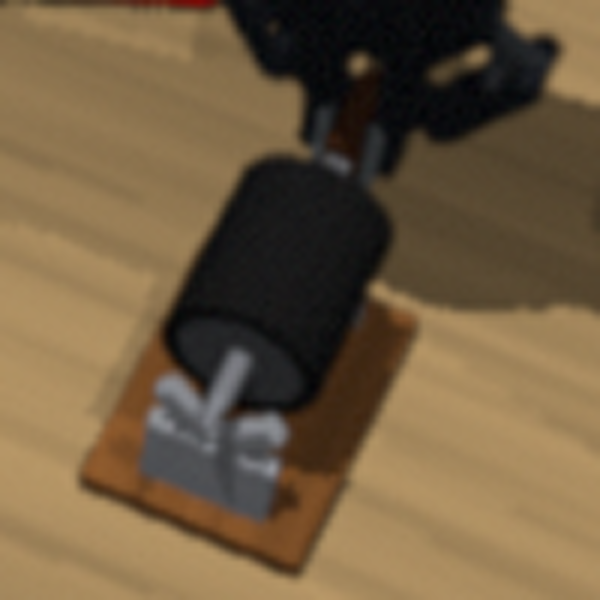

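View pics/w17.png

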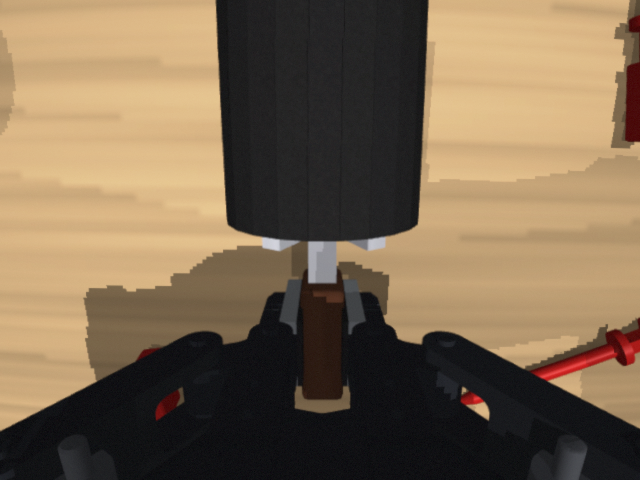

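Emit:
apply_moves(targets="0.0004 0 0.004 0; 0.0004 0.0003 0.006 0; 0.0003 0 0.005 0; 0 0 0.003 0; 0 0 0 0")

```text
t: 23.3
ee_pos: [460.0, 168.9, 53.6]
tcp_rot: [-0.002, 1.0, 0.01, -0.009]
wrist_force: [0.6, -0.4, -3.7]
gripper_width: 12.1
```

Emit:
apply_moves(targets="0 0 0.001 0")

```text
t: 23.42
ee_pos: [460.1, 168.9, 52.7]
tcp_rot: [-0.002, 1.0, 0.01, -0.009]
wrist_force: [0.6, 0.2, -2.9]
gripper_width: 12.1
```

Emit:
apply_moves(targets="0 0 0.001 0")

```text
t: 23.55
ee_pos: [460.1, 168.9, 51.7]
tcp_rot: [-0.002, 1.0, 0.01, -0.009]
wrist_force: [0.1, 0.4, -2.8]
gripper_width: 12.6
```

Emit:
apply_moves(targets="0 0 0.001 0")

```text
t: 23.68
ee_pos: [460.2, 168.9, 50.8]
tcp_rot: [-0.002, 1.0, 0.01, -0.009]
wrist_force: [0.0, -0.8, -2.9]
gripper_width: 12.1
```

Emit:
apply_moves(targets="0 0 0.001 0")

```text
t: 23.8
ee_pos: [460.2, 168.9, 49.8]
tcp_rot: [-0.002, 1.0, 0.01, -0.009]
wrist_force: [-0.3, -0.1, -3.6]
gripper_width: 12.5
```

Emit:
apply_moves(targets="0 0 0.001 0")

```text
t: 23.92
ee_pos: [460.2, 168.9, 48.7]
tcp_rot: [-0.002, 1.0, 0.01, -0.009]
wrist_force: [-0.3, -0.3, -2.1]
gripper_width: 12.3
```

```bash
python3 - <<'E'
from h import *
s=show();print(s["ft_torque"])
E
```

```text
t 23.93 tcp [460.2 168.9  48.7] head 0.0205 tilt [-0.017  0.004 -1.   ] F [-0.3 -0.3 -2.1] w 12.3 j [0.19 0.12 1.86 0.01 1.18 1.74]
[-4.86536875e-02  1.30384311e-01 -1.22274881e-04]
```

Emit:
apply_moves(targets="0 0 0.001 0")

```text
t: 24.05
ee_pos: [460.2, 169.0, 47.8]
tcp_rot: [-0.002, 1.0, 0.01, -0.009]
wrist_force: [-2.8, -0.3, 1.5]
gripper_width: 12.1
```

Emit:
apply_moves(targets="0 0 0.001 0")

```text
t: 24.18
ee_pos: [460.3, 169.0, 47.0]
tcp_rot: [-0.002, 1.0, 0.01, -0.008]
wrist_force: [-5.4, -0.1, 4.2]
gripper_width: 12.1
```

```bash
python3 - <<'E'
from h import *
s=show();print(s["ft_torque"])
E
```

```text
t 24.18 tcp [460.3 169.   47. ] head 0.0204 tilt [-0.017  0.004 -1.   ] F [-5.4 -0.1  4.2] w 12.1 j [0.19 0.13 1.86 0.01 1.17 1.74]
[-0.13635172  0.11165223 -0.14922578]
```

```bash
python3 - <<'E'
from h import *
show(); w=bot.read_camera("wrist");cv2.imwrite("pics/w18.png",cv2.resize(w["color"][200:420,200:440,::-1],None,fx=3,fy=2.7,interpolation=cv2.INTER_CUBIC))
ps=bot.read_camera("scene")
cv2.imwrite("pics/sc18z.png",cv2.resize(ps["color"][200:285,350:435,::-1],None,fx=7,fy=7,interpolation=cv2.INTER_CUBIC))
pt=bot.read_camera("top")
cv2.imwrite("pics/t18.png",cv2.resize(pt["color"][215:310,205:305,::-1],None,fx=6,fy=6,interpolation=cv2.INTER_CUBIC))
show()
E
```

```text
t 24.18 tcp [460.3 169.   47. ] head 0.0204 tilt [-0.017  0.004 -1.   ] F [-5.4 -0.1  4.2] w 12.1 j [0.19 0.13 1.86 0.01 1.17 1.74]
t 24.32 tcp [460.3 169.   47. ] head 0.0204 tilt [-0.017  0.004 -1.   ] F [-5.2 -0.7  4.2] w 12.4 j [0.19 0.13 1.86 0.01 1.17 1.74]
```

View pics/sc18z.png

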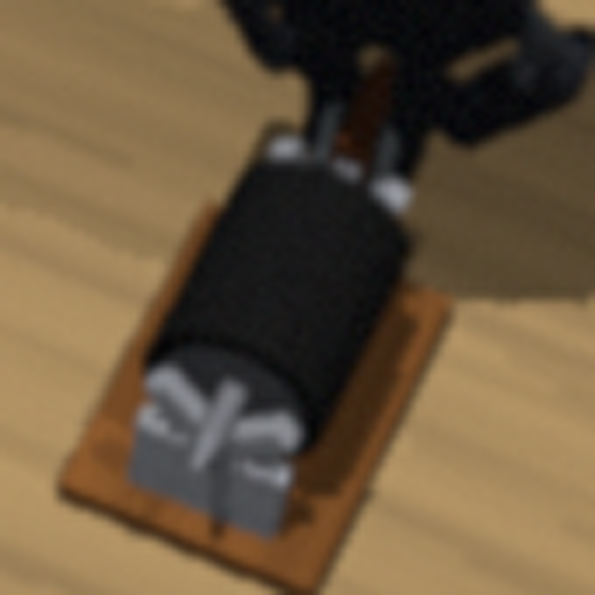

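View pics/w18.png

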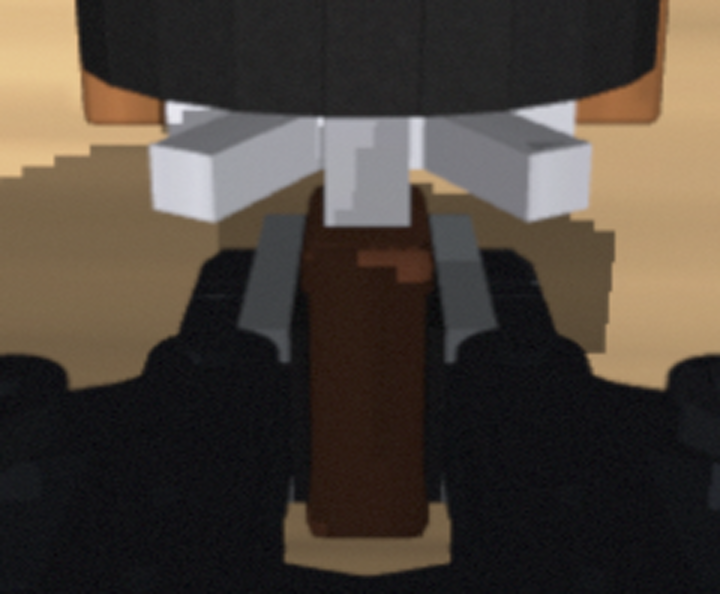

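View pics/t18.png

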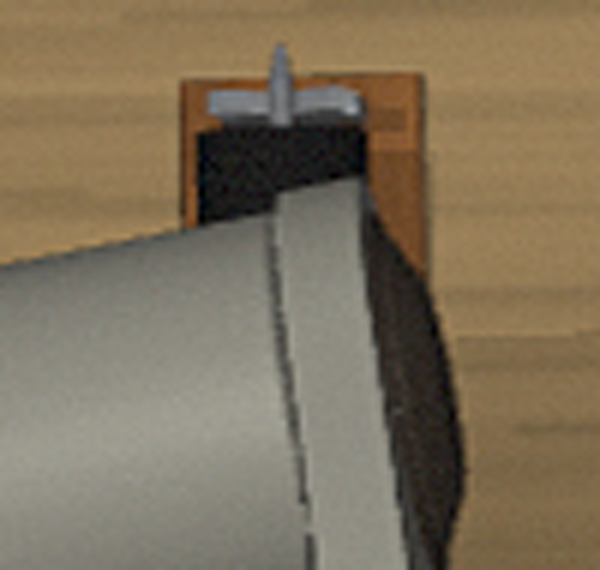

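Emit:
apply_moves(targets="0 0 0 0; 0 0 0.0007 0", grip=1, squeeze=20)

```text
t: 24.58
ee_pos: [460.3, 169.0, 46.6]
tcp_rot: [-0.002, 1.0, 0.01, -0.008]
wrist_force: [-6.0, -0.7, 5.9]
gripper_width: 11.9
```

Emit:
apply_moves(targets="0 0 0.001 0")

```text
t: 24.7
ee_pos: [460.4, 169.0, 45.8]
tcp_rot: [-0.002, 1.0, 0.01, -0.008]
wrist_force: [-8.2, -1.5, 9.6]
gripper_width: 12.0
```

```bash
python3 - <<'E'
from h import *
s=show();print(s["ft_torque"])
E
```

```text
t 24.70 tcp [460.4 169.   45.8] head 0.0205 tilt [-0.016  0.005 -1.   ] F [-8.2 -1.5  9.6] w 12.0 j [0.19 0.13 1.86 0.01 1.17 1.74]
[-1.53227407e-01 -5.51891009e-05 -7.35532271e-02]
```

Emit:
apply_moves(targets="-0.0007 0 0.0007 0")

```text
t: 24.82
ee_pos: [460.3, 169.1, 45.6]
tcp_rot: [-0.002, 1.0, 0.01, -0.007]
wrist_force: [-1.5, -1.2, 8.4]
gripper_width: 11.6
```

```bash
python3 - <<'E'
from h import *
s=show();print(s["ft_torque"])
E
```

```text
t 24.82 tcp [460.3 169.1  45.6] head 0.0205 tilt [-0.015  0.005 -1.   ] F [-1.5 -1.2  8.4] w 11.6 j [0.19 0.13 1.86 0.01 1.17 1.74]
[-0.15636252 -0.9826406  -0.11734435]
```

Emit:
apply_moves(targets="0 0 0 0; 0 0 0 0; 0 0 0 0", grip=0)

```text
t: 25.2
ee_pos: [460.5, 169.1, 45.4]
tcp_rot: [-0.003, 1.0, 0.01, -0.007]
wrist_force: [-0.2, -0.1, -1.0]
gripper_width: 42.9
```

```bash
python3 - <<'E'
from h import *
show(); w=bot.read_camera("wrist");cv2.imwrite("pics/w19.png",w["color"][:,:,::-1])
ps=bot.read_camera("scene")
cv2.imwrite("pics/sc19z.png",cv2.resize(ps["color"][200:285,350:435,::-1],None,fx=7,fy=7,interpolation=cv2.INTER_CUBIC))
E
```

```text
t 25.20 tcp [460.5 169.1  45.4] head 0.0205 tilt [-0.014  0.005 -1.   ] F [-0.2 -0.1 -1. ] w 42.9 j [0.19 0.13 1.86 0.01 1.17 1.74]
```

View pics/sc19z.png

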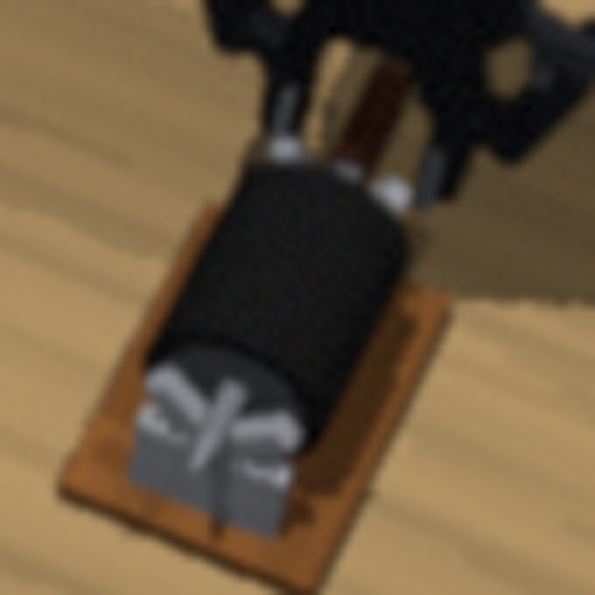

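View pics/w19.png

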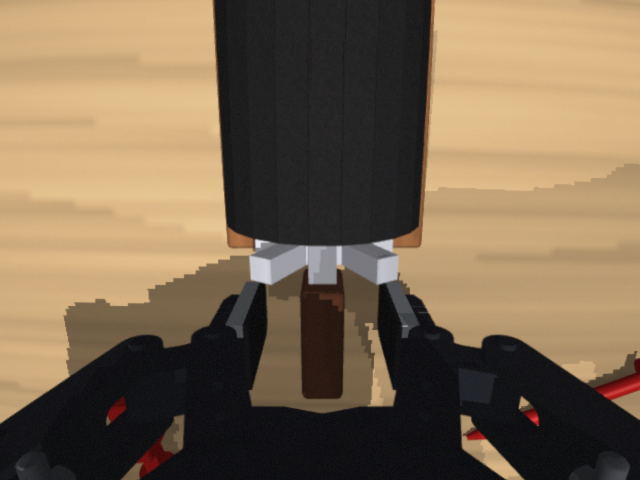

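Released and seated. Rising straight up, then clearing back.

Emit:
apply_moves(targets="0 0 -0.01 0; 0 0 -0.03 0; 0 0 -0.04 0; 0 0 -0.04 0; -0.01 0 -0.03 0; -0.02 0 0 0; 0 0 0 0")

```text
t: 26.18
ee_pos: [431.9, 167.7, 205.0]
tcp_rot: [-0.003, 1.0, 0.01, -0.006]
wrist_force: [-0.1, -0.5, -0.3]
gripper_width: 42.8
```

```bash
python3 - <<'E'
from h import *
s=show(); w=bot.read_camera("wrist");cv2.imwrite("pics/w20.png",w["color"][:,:,::-1])
pt=bot.read_camera("top"); im=pt["color"][:,:,::-1]; cv2.imwrite("pics/t20.png",im)
ps=bot.read_camera("scene"); a=cv2.resize(ps["color"][190:290,345:445,::-1],None,fx=6,fy=6,interpolation=cv2.INTER_CUBIC); cv2.imwrite("pics/sc20.png",a)
E
```

```text
t 26.18 tcp [431.9 167.7 205. ] head 0.0204 tilt [-0.012  0.005 -1.   ] F [-0.1 -0.5 -0.3] w 42.8 j [ 0.2  -0.07  1.72  0.01  1.5   1.75]
```

View pics/w20.png

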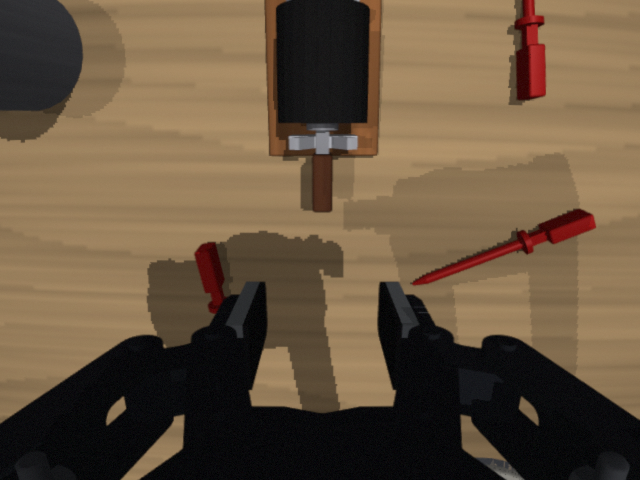

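View pics/t20.png

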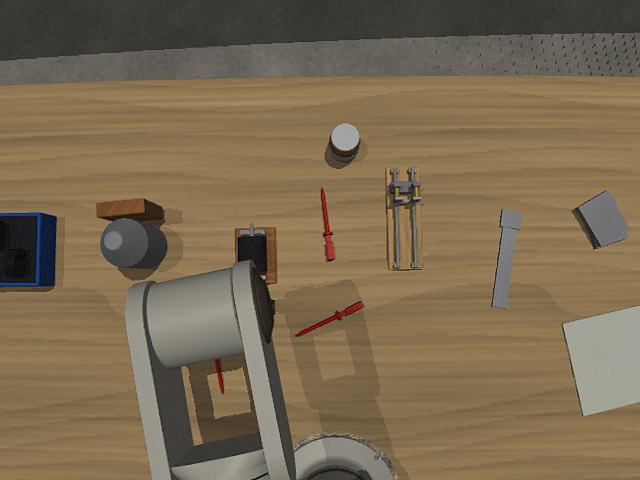

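View pics/sc20.png

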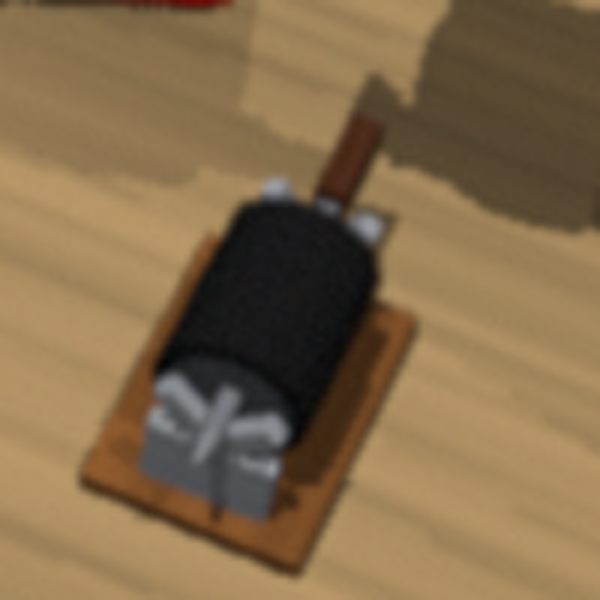

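```bash
python3 - <<'E'
from h import *
s=bot.state(); w=bot.read_camera("wrist")
cv2.imwrite("pics/w21.png",cv2.resize(w["color"][0:220,250:400,::-1],None,fx=3.5,fy=2.7,interpolation=cv2.INTER_CUBIC))
print(onz(w,[[322,211],[322,157]],74,s).round(1), onz(w,[[322,128]],73,s).round(1))
E
```

```text
[[438.9 168.3  74. ]
 [475.9 169.   74. ]] [[494.9 169.4  73. ]]
```

View pics/w21.png

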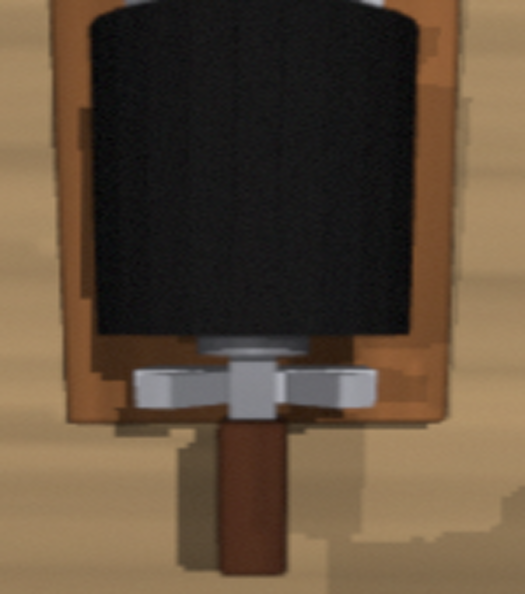

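```bash
python3 -c "
from h import *
print(bot.finish_job()); show()"
```

```text
the job is handed in; nothing more can be done
None
the job is handed in; nothing more can be done
```

The job is handed in, at about 26 s of the 72 s. The loaded rod is back in the stand's two notches with all three wheels between the uprights, and the gripper is clear.

- **Threading and packing:** I took the rod by its handle and threaded it through the three wheels with almost no side load. I then pushed until the collar had packed them against the end plate. The plate gave about 4.9 mm judging by the arm's position and about 4.4–4.75 mm judging by the top picture. The highest force I read along the rod was 12 N, against the 16 N limit.
- **Lifting and laying down:** I backed off 4 mm and lifted the three wheels together. The tool had drifted to about 0.03 rad tip-down, so the tip touched the V notch first. I lowered the handle in small steps, with up to about 10 N upward and 8 N along the rod on the tool, then let go.
- **Last checks:** The final pictures show the neck in its notch and the tip in the V. The wheels are packed against the collar, clear of the far upright, and the rack is empty. The handle lies within about 1 mm of where it started. In the final top picture the smoker, the jar, the hive tool and the red look-alikes appear where they began, though the arm partly hid one look-alike.

No check failed. The plate's give is the only figure where two measurements differed.

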